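Gauge a microscope specimen with measuring tweezers

TASK

Check that the specimen on the loading stand is small enough for the microscope's exchange port: pick up the measuring tweezers from their rest, hold them level, and squeeze them until the pointer stands at the long line of their scale, where the tips are 30 mm apart. Bring the tips down astride the specimen, one on each side of it and level with it, without knocking it or its stand, and finish like that: still holding the tweezers, steady at the 30 mm line, clear of everything, so that I can look at the gap. Do not disturb the other things on the desk.

Things in the scene. Friction and masses are not known exactly. Their poses are not given: they have to be found in the camera images.
- tweezers_grip (a point): Measuring tweezers, plain steel, sprung open, 192 mm long, 62 g, lying on a low rest, closing sideways. Point half-way up and between the two flat outside grip faces (36 mm long, 16 mm high). x points to the tips (roughly away from the robot), y to the left blade, z up. Width over the grip faces: 59 mm free, 49 mm at the 30 mm tip gap, 38 mm shut. They balance within 15 mm of here; held loosely they tip.
- blade_left (a joint): Swing of the left blade about the pin at the rear end, 100 mm behind tweezers_grip: 0 free (tip gap 48 mm), 0.049 rad at the 30 mm gap, 0.1 when squeezed right in (gap 11 mm). Both blades swing alike, so the gap shrinks 1.9 mm per mm of grip width. The springs push out on each grip face with 4 N when free, 11 N at the 30 mm gap, 18 N right in.
- scale_line (a point): The one long line across the flat graduated aluminium bar that is fixed to the left blade 46 mm ahead of tweezers_grip and lies over the right blade. The right blade's dark pointer sticks out on both sides of the bar; it stands at this line when the tip gap is 30 mm. Each short line is 5 mm of tip gap.
- tip_left (a point): Inner face of the left blade's bent-down tip, 5 mm above its lowest end. The tip is 3 mm thick and reaches 12 mm lower than the blade's underside. It lies 90 mm ahead of tweezers_grip and 11.5 mm lower. The distance from tip_left to tip_right is the tip gap: 48 mm when free.
- tip_right (a point): The same point on the right blade's tip.
- tips_middle (a point): Half-way between the two tips: 90 mm ahead of tweezers_grip along its x axis and 11.5 mm lower.
- specimen (a point): Specimen on the heavy loading stand: dark rock chip 12 x 10 x 8 mm on an aluminium mount 16 mm across that stands up from a brass cup 36 mm across. Point on their axis, half-way up what stands above the cup: 43 mm over the desk (cup top 34 mm, chip top 52 mm). Below it the cream base, 90 x 64 x 18 mm. The tips may come from any side.
- rest: The tweezers' rest, fixed: aluminium plate 148 x 72 x 4 mm with two uprights topped by rubber strips, on which the blades lie 34 mm above the desk. Origin on the desk, below tweezers_grip to within 6 mm; x along the tweezers. Uprights 72 mm behind and 50 mm ahead of it; the fingers fit between them.
There are look-alikes about, which are no part of the job. What is shaped like the part that bears tweezers_grip but green is not meant.

How it is judged (in metres and radians):
At the end, for the whole second after the job is handed in: Through the last second the gripper holds the tweezers still (under 20 mm/s), level within 0.2 rad, tip gap 27 to 33 mm, the middle of the tips within 6 mm of the specimen's axis in plan and from 7 mm below to 8 mm above the specimen point, with nothing touching the stand (distance between tip_left and tip_right between 0.027 and 0.033 m and horizontal distance between tips_middle and specimen below 0.006 m and z of tips_middle in the frame of specimen between -0.007 and 0.008 m and angle between tweezers_grip's own z axis and vertical below 0.2 rad and contact force between the fingers and tweezers above 1 N and contact force between each of tweezers, the arm, the fingers and stand below 0.1 N and linear speed of tweezers below 0.02 m/s); the arm keeps its last pose, push and grip.
It fails at once if the specimen or its stand is knocked (over 2 N) (contact force between any of tweezers, the arm, the fingers and stand above 2 N).
It fails at once if another thing on the desk is pushed more than 20 mm (distance of any of tape_roll, dish, pen, blower, stub_box, solvent, driver, plain_tweezers from where it was at the start of the episode above 0.02 m).
It also fails if it takes over 40 s, if anything falls off the work surface, if the arm or the gripper's body presses on something with over 40 N, if the wrist force passes 120 N, or if a joint passes its speed limit or range.

ROBOT

A 7-joint arm with a two-finger parallel gripper is mounted at the origin on the work surface. World frame = base frame: x ahead of the robot, y to its left, z up, the work surface at z = 0. Lengths are in m, angles in degrees, forces in N, time in s.
With the tool pointing down it reaches from about 0.4 to 0.85 m from the base axis. Payload 6.9 kg.
Tool frame: the origin (TCP) lies midway between the tips of the shut fingers; the grasp point (between the pads) lies 19 mm behind it (bot.grasp_offset is the distance from the TCP to the grasp point, in m); z points along the fingers, y is the direction in which the jaws open and shut (so a half turn about z gives the same grasp; the last joint's range is limited). The gripper opens to 85 mm and grips with 20 to 120 N. Pads are 22 mm wide; open, the fingers measure 114 mm over their backs; the gripper's body (76 mm by 85 mm) begins 54 mm behind the grasp point. The pads swing forward as they close: fully open they stand 13 mm farther back than shut.
Start: joints at [73.081, 29.078, -13.613, 85.955, 7.202, 65.827, -8.869], TCP at [0.244, -0.575, 0.231] pointing down, gripper open.
Joint ranges: [-176.47, 176.47], [-13.61, 117.27], [-81.72, 77.17], [0.22, 143.17], [-87.28, 267.28], [10, 112.55], [-165.47, 165.47]. Speed limits (degrees/s): [136.94, 136.94, 180, 180, 180, 180, 180].

INTERFACE

Orientations are given as a 3x3 rotation matrix whose columns are the frame's x, y, z axes.
In Python, from plant import bot gives the robot as it stands.
- The arm moves only by the tool move_arm, never from a script. Its argument "increments" is a list of rows, each a list of 2 entries, a list of its own where there are three numbers: the shift along the tool's x, y, z in cm, then the turn, a rotation vector about the tool's x, y, z in degrees. A call has 1 to 5 rows; each row shifts and turns the commanded pose from where the row before left it, along the tool's axes as they then stand; what a row does not reach is not made up. A row lasts 1/12 s, in which the tool goes at most 41.7 mm and 7.16 degrees, less where a joint would pass 70% of its speed; a pose out of reach is approached as far as the arm can. A call is refused whole if a number of a shift passes 4.17 or a number of a turn 7.16, either way. A call with a gripper value outside its range is refused whole. "grip" is the closure, from 0 (fully open) to 1 (shut), set as the call begins (left out, the last holds). The fingers move at their own pace and stop on an object; the grip force is fixed at half the most. Time passes only in rows, so rows that do not move let the fingers close. It gives the time, the measured TCP pose, the force and the opening at its end, in the units of the state.
- bot.get_state(): the state, without advancing time (a new reading comes with each control period).
- bot.snapshot(name): name is "side" or "top"; returns a dict with "img" (400x640x3 uint8, blue, green, red), "z_map" (400x640 float32, m along the optical axis (not along the pixel's ray), 0 where there is no reading), "mtx" (3x3 intrinsics, pixels), "k1" (the pictures are not rectified: a ray, as slopes to the right and down, at radius r is drawn at 1 + k1 r^2 times it, then the intrinsics apply), "camera_from_world" (4x4, takes a point from world to camera coordinates). Camera axes: x right, y up, looking along -z (the intrinsics and any distortion apply to the point x, -y, -z); pixel columns grow to the right and rows downward; lengths in m; the calibration is good to about 2 mm. A picture is of the moment at which its call begins.
- bot.hand_in(): hands the job in, once; it reports no verdict.
Trained networks look in a picture, given as the dict that the camera call returned (one of the last four; its "shot" number tells which), for a name from the list of things; names that differ only in an ending like _2 or _b are one class to them, and where a whole thing is asked for, a point or a joint stands for the part that bears it (a point fixed in the world has none). Each returns a list of dicts, best first, with "p" (0 to 1); they miss things now and then, are a little off and sometimes report something else, mostly with a low value. They report only what shows in the picture. A call takes as long as a camera call. They do not tell look-alikes from the thing itself.
- bot.boxes_of(picture, label): "uv" ([column, row] in pixels, amid what is visible of it).
The state is a dict: "clock": time; "joints": joint angles; "joint_vel": joint speeds; "joint_efforts": joint torques, N m; "ee_pos": TCP position; "tcp_rot": TCP orientation; "contact_force": force on the tool from outside, world axes, zero at the start; "wrist_torque": the same for the moment, N m; "grip_width": opening from 0.0 (shut) to 1.0 (fully open).
Only numpy, scipy, OpenCV 4.12 (cv2) and the standard library are available. Lean on these libraries where they do the work, as an engineer would, in place of code of your own. Each camera call takes 0.05 s, during which the arm holds its last target.

## Working session

There is one attempt and no reset: what is moved stays moved. The work goes in short steps, Python scripts to look and compute and a tool call to move; the robot and the scene stay as the last step left them, time stands still between calls to the robot, and variables do not carry over. Pictures are saved under pics/ and viewed, and the job is handed in when it is done.

Besides the shell and the picture viewer there is one more tool, called after "Call:" in YAML: its name, and indented under it one key for each argument. move_arm: Moves the arm, as the interface text tells. Its arguments: {"type":"object","properties":{"increments":{"type":"array","items":{"type":"array"}},"grip":{"type":"number"}},"required":["increments"]}

```bash
ls; mkdir -p pics; cat > h.py <<'E'
import numpy as np, cv2
from plant import bot
def ray(s,uv):
    m=np.array(s["mtx"]);k=s["k1"]
    d=np.array([(uv[0]-m[0,2])/m[0,0],(uv[1]-m[1,2])/m[1,1]])
    u=d.copy()
    for _ in range(30): u=d/(1+k*(u@u))
    return u
def cam2w(s,pc):
    T=np.array(s["camera_from_world"]); return T[:3,:3].T@(np.array(pc)-T[:3,3])
def line(s,uv):
    u=ray(s,uv); o=cam2w(s,[0,0,0]); p=cam2w(s,[u[0],-u[1],-1]); return o,(p-o)
def atz(s,uv,z):
    o,d=line(s,uv); return o+d*(z-o[2])/d[2]
def depth(s,uv):
    c,r=int(round(uv[0])),int(round(uv[1])); z=s["z_map"][r,c]
    o,d=line(s,uv); return o+d*z
def proj(s,p):
    T=np.array(s["camera_from_world"]); c=T[:3,:3]@np.array(p)+T[:3,3]
    u=np.array([c[0]/-c[2],-c[1]/-c[2]]); u=u*(1+s["k1"]*(u@u)); m=np.array(s["mtx"])
    return np.array([m[0,0]*u[0]+m[0,2],m[1,1]*u[1]+m[1,2]])
def tri(s1,a,s2,b):
    o1,d1=line(s1,a);o2,d2=line(s2,b)
    A=np.stack([d1,-d2],1);t=np.linalg.lstsq(A,o2-o1,rcond=None)[0]
    p,q=o1+d1*t[0],o2+d2*t[1]; return (p+q)/2,np.linalg.norm(p-q)
E
python3 - <<'E'
from h import *
import pickle
for n in ["top","side"]:
    s=bot.snapshot(n); cv2.imwrite(f"pics/{n}0.png",s["img"]); pickle.dump(s,open(n+"0.pkl","wb"))
    print(n,cam2w(s,[0,0,0]),s["k1"],np.array(s["mtx"]).round(1).tolist(),s["shot"])
    for l in ["tweezers_grip","scale_line","tip_left","tip_right","tips_middle","specimen","rest"]:
        print(l,[(np.round(b["uv"],1).tolist(),round(b["p"],2)) for b in bot.boxes_of(s,l)])
st=bot.get_state();print(st)
E
```

```text
pics
top [ 0.30954366 -0.00735626  1.04383101] -0.007193228968498574 [[390.0, 0.0, 321.2], [0.0, 390.0, 202.7], [0.0, 0.0, 1.0]] 1
tweezers_grip [([233.0, 169.7], 0.81), ([211.7, 293.3], 0.77)]
scale_line [([216.0, 158.5], 0.7), ([220.8, 293.1], 0.55)]
tip_left [([217.3, 293.9], 0.82), ([209.5, 161.2], 0.74)]
tip_right [([201.4, 276.5], 0.66), ([235.9, 175.5], 0.54)]
tips_middle [([202.1, 283.8], 0.65), ([377.6, 177.4], 0.59), ([231.4, 176.6], 0.57)]
specimen [([379.9, 179.7], 0.88)]
rest [([223.2, 183.8], 0.85)]
side [ 0.35560008 -0.67545782  0.63011943] -0.009401272739632411 [[398.1, 0.0, 321.3], [0.0, 398.1, 201.9], [0.0, 0.0, 1.0]] 2
tweezers_grip [([242.5, 157.2], 0.67), ([336.7, 150.3], 0.6)]
scale_line [([244.8, 168.3], 0.89), ([337.7, 140.5], 0.8)]
tip_left [([241.1, 168.8], 0.81), ([339.4, 145.6], 0.49)]
tip_right [([249.8, 160.2], 0.63)]
tips_middle [([337.6, 151.9], 0.74), ([246.1, 162.3], 0.71)]
specimen [([385.2, 275.6], 0.64), ([339.8, 156.1], 0.63)]
rest [([336.2, 161.7], 0.69), ([337.2, 154.4], 0.35)]
{'clock': 0.8, 'joints': array([ 73.07867521,  29.07661396, -13.61452638,  85.95684861,
         7.20181885,  65.82667675,  -8.87018615]), 'joint_vel': array([ 0.08819895,  0.03519346, -0.02462481,  0.00728335,  0.05553669,
        0.04654831, -0.09194711]), 'joint_efforts': array([-8.63082932e-04, -6.20297885e+01, -2.18488544e+00, -2.49953073e+01,
        1.39392403e-02,  2.36608401e-03, -2.92696666e-05]), 'ee_pos': array([ 0.24384393, -0.57544375,  0.231276  ]), 'tcp_rot': array([[ 9.20744203e-01,  3.90166775e-01,  4.26376009e-06],
       [ 3.90166775e-01, -9.20744202e-01,  3.85598358e-05],
       [ 1.89705992e-05, -3.38401677e-05, -9.99999999e-01]]), 'contact_force': array([ 0.72204079, -0.10509501,  0.04524475]), 'wrist_torque': array([ 0.02311679,  0.01263595, -0.04028638]), 'grip_width': 1.0036625169691202}
```

View pics/top0.png

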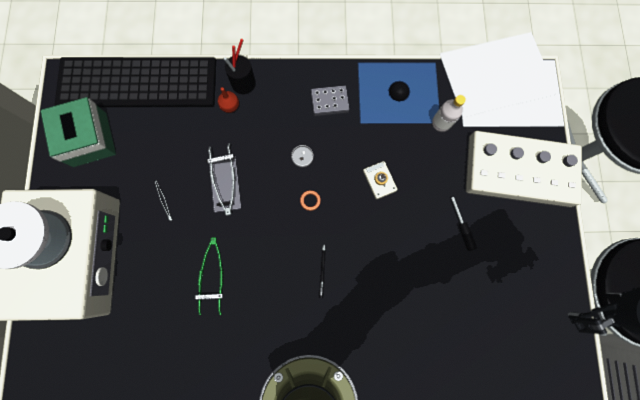

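View pics/side0.png

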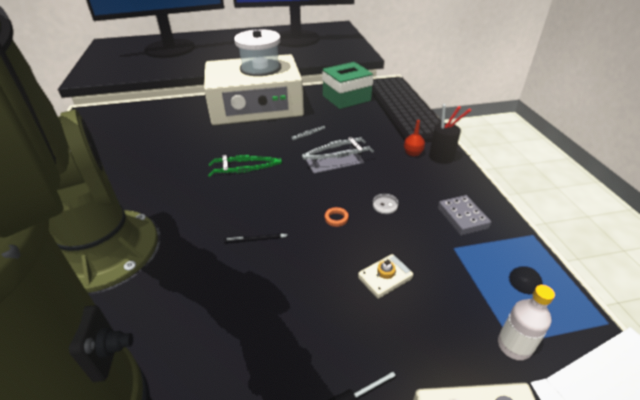

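```bash
python3 - <<'E'
import cv2
a=cv2.imread("pics/top0.png")[130:230,160:300];cv2.imwrite("pics/t1.png",cv2.resize(a,None,fx=5.5,fy=5.5,interpolation=3))
a=cv2.imread("pics/side0.png")[110:210,270:410];cv2.imwrite("pics/s1.png",cv2.resize(a,None,fx=5.5,fy=5.5,interpolation=3))
E
```

```text
(no output)
```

View pics/t1.png

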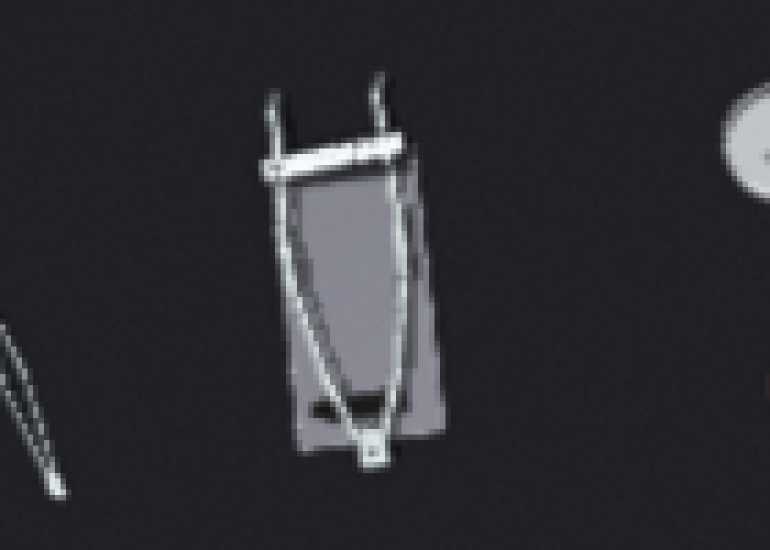

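View pics/s1.png

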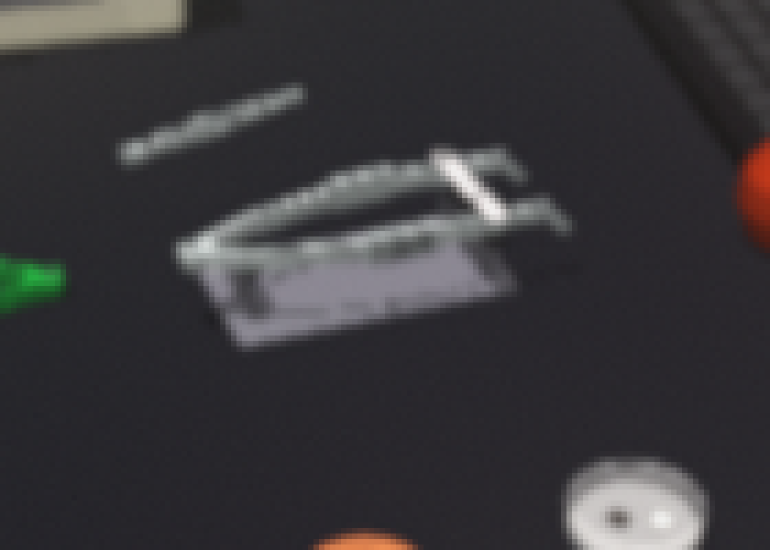

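```bash
python3 - <<'E'
from h import *
import pickle
t=pickle.load(open("top0.pkl","rb"));s=pickle.load(open("side0.pkl","rb"))
T=lambda x,y:(160+x/5.5-.4,130+y/5.5-.4)
S=lambda x,y:(270+x/5.5-.4,110+y/5.5-.4)
pts={"pin":((374,452),(197,248)),"barL":((267,168),(442,155)),"barR":((402,143),(498,216)),"tipLtop":((273,97),(505,158)),"tipRtop":((377,77),(550,208))}
for k,(a,b) in pts.items():
    p,e=tri(t,T(*a),s,S(*b)); print(k,p.round(4),"err",round(e,4),"at.043",atz(t,T(*a),.043).round(4), atz(s,S(*b),.043).round(4))
for n,x in(("top",t),("side",s)):
    uv={"top":(379.9,179.7),"side":(385.2,275.6)}[n]; print(n,depth(x,uv),atz(x,uv,.043))
a=t["img"][150:210,350:410];b=s["img"][245:305,355:415]
cv2.imwrite("pics/sp.png",np.hstack([cv2.resize(v,(400,400),interpolation=3) for v in(a,b)]))
# depth on rest
for uv in [(223,175),(225,190),(212,190),(150,250)]: print(uv,depth(t,uv).round(4))
E
```

```text
pin [0.4867 0.2037 0.0468] err 0.0042 at.043 [0.4852 0.2045 0.043 ] [0.4897 0.2099 0.043 ]
barL [0.6241 0.2586 0.0488] err 0.002 at.043 [0.6248 0.2602 0.043 ] [0.6279 0.2683 0.043 ]
barR [0.6353 0.1941 0.0509] err 0.0017 at.043 [0.637  0.1957 0.043 ] [0.6401 0.2062 0.043 ]
tipLtop [0.6597 0.2588 0.043 ] err 0.002 at.043 [0.6608 0.2587 0.043 ] [0.6587 0.2585 0.043 ]
tipRtop [0.6692 0.209  0.0425] err 0.0031 at.043 [0.6707 0.2088 0.043 ] [0.6673 0.2078 0.043 ]
top [ 0.57124005 -0.1980845   0.02849163] [ 0.56750062 -0.19535915  0.043     ]
side [ 0.57104351 -0.21445013  0.02731773] [ 0.56543861 -0.22644354  0.043     ]
(223, 175) [0.5936 0.2278 0.0069]
(225, 190) [0.5522 0.2217 0.004 ]
(212, 190) [0.5517 0.2559 0.0076]
(150, 250) [0.3923 0.4128 0.0032]
```

View pics/sp.png

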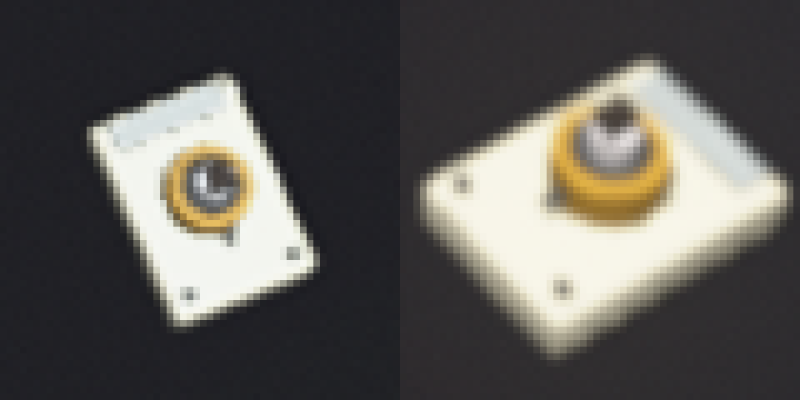

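```bash
python3 - <<'E'
from h import *
import pickle
t=pickle.load(open("top0.pkl","rb"));s=pickle.load(open("side0.pkl","rb"))
T=lambda x,y:(350+x/6.667-.43,150+y/6.667-.43)
S=lambda x,y:(355+(x-400)/6.667-.43,245+y/6.667-.43)
for k,a,b,z in [("cup",(209,187),(612,152),.034),("chip",(219,177),(616,103),.052),("mounttop",(214,183),(614,122),.044)]:
    p,e=tri(t,T(*a),s,S(*b));print(k,p.round(4),round(e,4),atz(t,T(*a),z).round(4),atz(s,S(*b),z).round(4))
# model overlay
c=np.array([.5655,-.198])
for n,x,f,off in(("t",t,6.667,(350,150)),("s",s,6.667,(355,245))):
    im=cv2.resize(x["img"][off[1]:off[1]+60,off[0]:off[0]+60],(400,400),interpolation=3)
    for r,z,col in((.018,.034,(0,0,255)),(.008,.034,(0,255,0)),(.008,.044,(255,0,0)),(.005,.052,(255,0,255))):
        P=[proj(x,[c[0]+r*np.cos(q),c[1]+r*np.sin(q),z]) for q in np.linspace(0,6.28,40)]
        P=((np.array(P)-off+.43)*f).astype(int); cv2.polylines(im,[P],True,col,1)
    cv2.imwrite(f"pics/o{n}.png",im)
a=cv2.hconcat([cv2.imread("pics/ot.png"),cv2.imread("pics/os.png")]);cv2.imwrite("pics/o.png",a)
E
```

```text
cup [ 0.5766 -0.2003  0.0335] 0.0018 [ 0.5756 -0.2001  0.034 ] [ 0.5774 -0.2006  0.034 ]
chip [ 0.5753 -0.2004  0.0551] 0.0024 [ 0.5749 -0.2008  0.052 ] [ 0.5778 -0.1977  0.052 ]
mounttop [ 0.5755 -0.2     0.0464] 0.003 [ 0.5746 -0.2002  0.044 ] [ 0.5779 -0.1979  0.044 ]
```

View pics/o.png

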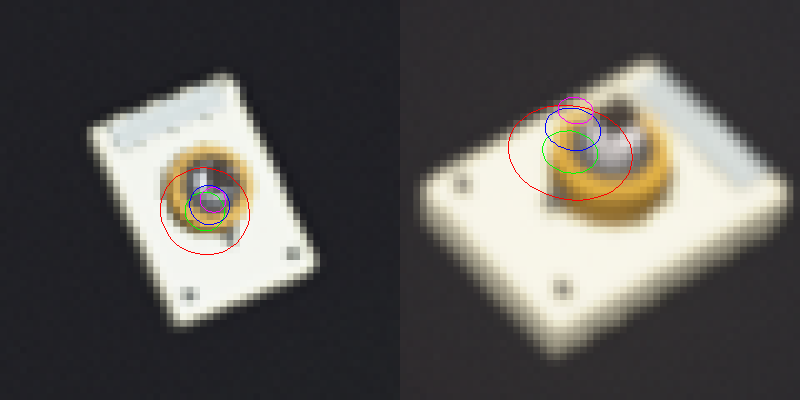

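```bash
cat > ov.py <<'E'
from h import *
import pickle
def draw(x,off,f,size,g,yaw,beta,gz,rest=None,sp=None):
    im=cv2.resize(x["img"][off[1]:off[1]+size[1],off[0]:off[0]+size[0]],None,fx=f,fy=f,interpolation=3)
    R=np.array([[np.cos(yaw),-np.sin(yaw)],[np.sin(yaw),np.cos(yaw)]])
    def W(p,o=g,z0=gz): q=R@np.array(p[:2])+o; return [q[0],q[1],p[2]+z0]
    def pl(P,col,closed=True):
        P=((np.array([proj(x,p) for p in P])-off+.5)*f-.5).astype(int); cv2.polylines(im,[P],closed,col,1)
    gap=.048-2*.19*beta*(.048-.030)/(2*.19*.049)
    w=.059-.010*beta/.049
    for sg in(1,-1):
        pl([W([-.1,0,.0045]),W([-.018,sg*w/2,.0045]),W([.018,sg*w/2,.0045]),W([.09,sg*(gap/2+.0015),.0045]),W([.09,sg*(gap/2+.0015),-.0165])],(0,0,255),False)
    pl([W([.046,.034,.010]),W([.046,-.034,.010])],(0,255,255),False)
    if rest is not None:
        q=[[.074,.036,.004],[.074,-.036,.004],[-.074,-.036,.004],[-.074,.036,.004]]
        pl([W(p,rest,0) for p in q],(0,255,0))
    if sp is not None:
        for r,z,col in((.018,.034,(0,0,255)),(.008,.044,(255,0,0)),(.005,.052,(255,0,255))):
            pl([[sp[0]+r*np.cos(a),sp[1]+r*np.sin(a),z] for a in np.linspace(0,6.28,40)],col)
    return im
E
python3 - <<'E'
from ov import *
t=pickle.load(open("top0.pkl","rb"));s=pickle.load(open("side0.pkl","rb"))
for i,(g) in enumerate([(.581,.219)]):
    a=draw(t,(180,130),8,(70,90),np.array(g),np.radians(9.6),0,.0385,np.array(g))
    cv2.imwrite("pics/ova.png",a)
    a=draw(s,(290,125),8,(95,60),np.array(g)+[0.002,.002],np.radians(9.6),0,.0385,np.array(g)+[.002,.002])
    cv2.imwrite("pics/ovb.png",a)
E
```

```text
(no output)
```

View pics/ova.png

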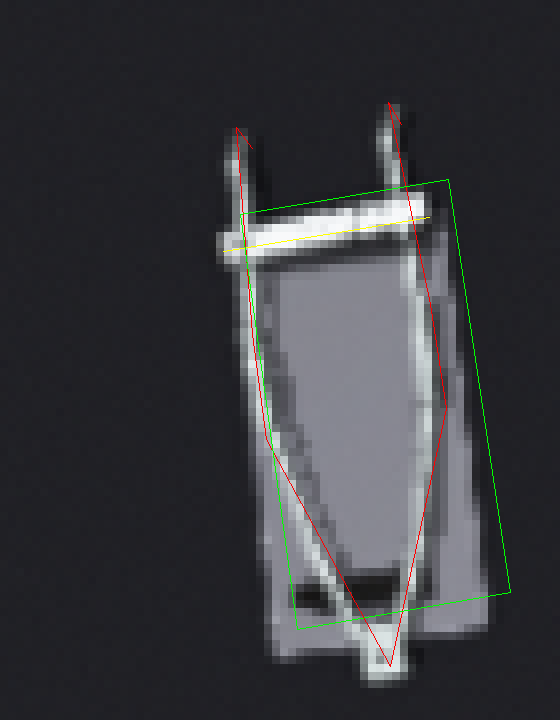

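View pics/ovb.png

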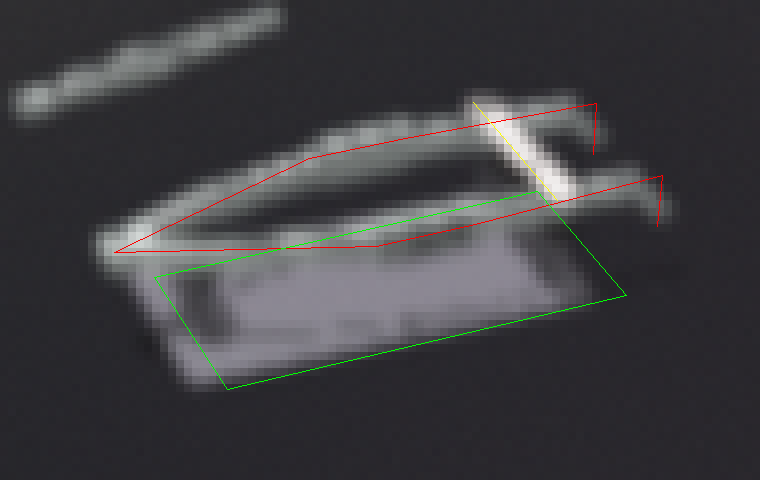

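Call:
move_arm:
  increments:
    - [[2.48,-2.41,0],[0,0,0]]
    - [[2.48,-2.41,0],[0,0,0]]
    - [[2.48,-2.41,0],[0,0,0]]
    - [[2.48,-2.41,0],[0,0,0]]
    - [[2.48,-2.41,0],[0,0,0]]
  grip: 0

```text
clock: 1.22
ee_pos: [0.3113, -0.4146, 0.2314]
tcp_rot: [[0.921, 0.39, 0.0], [0.39, -0.921, -0.0], [0.0, 0.0, -1.0]]
contact_force: [0.7, 0.4, 1.1]
grip_width: 0.999
```

Call:
move_arm:
  increments:
    - [[2.48,-2.41,0],[0,0,0]]
    - [[2.48,-2.41,0],[0,0,0]]
    - [[2.48,-2.41,0],[0,0,0]]
    - [[2.48,-2.41,0],[0,0,0]]
    - [[2.48,-2.41,0],[0,0,0]]

```text
clock: 1.63
ee_pos: [0.3785, -0.2553, 0.2316]
tcp_rot: [[0.921, 0.39, 0.001], [0.39, -0.921, -0.001], [0.0, 0.001, -1.0]]
contact_force: [-0.5, 0.5, 0.2]
grip_width: 0.998
```

Call:
move_arm:
  increments:
    - [[2.48,-2.41,0],[0,0,0]]
    - [[2.48,-2.41,0],[0,0,0]]
    - [[2.48,-2.41,0],[0,0,0]]
    - [[2.48,-2.41,0],[0,0,0]]
    - [[2.48,-2.41,0],[0,0,0]]

```text
clock: 2.05
ee_pos: [0.4458, -0.0959, 0.2316]
tcp_rot: [[0.921, 0.39, 0.001], [0.39, -0.921, -0.0], [0.001, 0.001, -1.0]]
contact_force: [0.7, -0.5, 0.1]
grip_width: 0.997
```

Call:
move_arm:
  increments:
    - [[2.48,-2.41,0],[0,0,0]]
    - [[2.48,-2.41,0],[0,0,0]]
    - [[2.48,-2.41,0],[0,0,0]]
    - [[2.48,-2.41,0],[0,0,0]]
    - [[2.48,-2.41,0],[0,0,0]]

```text
clock: 2.47
ee_pos: [0.513, 0.0634, 0.2315]
tcp_rot: [[0.921, 0.39, 0.001], [0.39, -0.921, -0.0], [0.0, 0.0, -1.0]]
contact_force: [1.0, -0.3, 0.5]
grip_width: 0.999
```

Call:
move_arm:
  increments:
    - [[2.48,-2.41,0],[0,0,0]]
    - [[2.48,-2.41,0],[0,0,0]]
    - [[2.48,-2.41,0],[0,0,0]]
    - [[2.48,-2.41,0],[0,0,0]]
    - [[2.0,-2.0,0],[0,0,0]]

```text
clock: 2.88
ee_pos: [0.5773, 0.2182, 0.2313]
tcp_rot: [[0.92, 0.391, 0.0], [0.391, -0.92, 0.001], [0.001, -0.001, -1.0]]
contact_force: [0.3, -0.0, -0.2]
grip_width: 0.999
```

Call:
move_arm:
  increments:
    - [[0,0,0],[0,0,4.5]]
    - [[0,0,0],[0,0,4.5]]
    - [[0,0,0],[0,0,4.5]]
    - [[0,0,0],[0,0,0]]

```text
clock: 3.22
ee_pos: [0.5768, 0.2158, 0.2312]
tcp_rot: [[0.987, 0.161, -0.0], [0.161, -0.987, -0.0], [-0.0, 0.0, -1.0]]
contact_force: [0.4, -0.4, -0.7]
grip_width: 0.999
```

```bash
python3 - <<'E'
from h import *
import pickle
print(bot.get_state())
for n in ["top","side"]:
    s=bot.snapshot(n); pickle.dump(s,open(n+"1.pkl","wb")); cv2.imwrite(f"pics/{n}1.png",s["img"])
E
```

```text
{'clock': 3.2167, 'joints': array([  -8.18208747,   29.15827725,  -23.86783418,   87.34544195,
         12.45469073,   66.13898447, -115.12550993]), 'joint_vel': array([ 1.03886887, -0.13548748, -1.29650323,  0.19290968,  1.05609331,
        0.2500389 ,  7.4009543 ]), 'joint_efforts': array([-4.84485626e-01, -6.04976678e+01, -4.36630368e+00, -2.46701199e+01,
       -1.63651169e-01, -4.50375897e-02, -1.24316309e+00]), 'ee_pos': array([0.57676561, 0.21584015, 0.23120533]), 'tcp_rot': array([[ 9.86884486e-01,  1.61428028e-01, -5.76025404e-05],
       [ 1.61428019e-01, -9.86884479e-01, -1.37288190e-04],
       [-7.90092149e-05,  1.26188921e-04, -9.99999989e-01]]), 'contact_force': array([ 0.36186483, -0.39209669, -0.65181116]), 'wrist_torque': array([-0.03496391, -0.0491213 , -0.01076994]), 'grip_width': 0.9985650730246244}
```

View pics/side1.png

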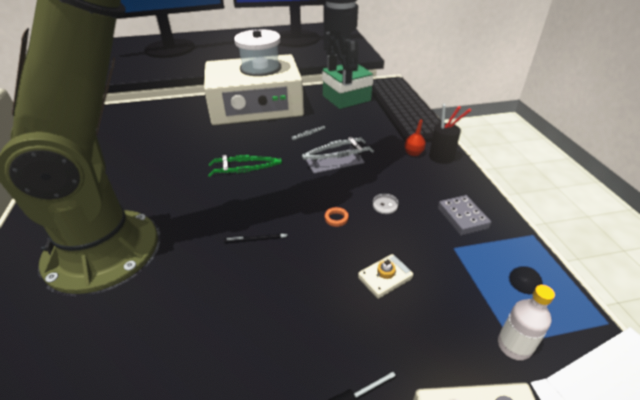

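View pics/top1.png

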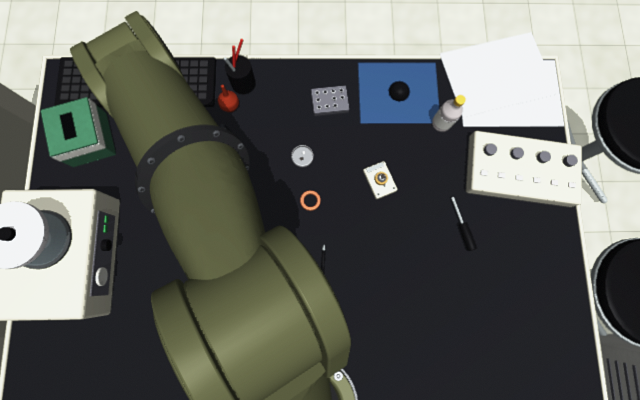

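Call:
move_arm:
  increments:
    - [[0.5,-0.45,3.0],[0,0,0]]
    - [[0,0,3.5],[0,0,0]]
    - [[0,0,3.5],[0,0,0]]
    - [[0,0,3.0],[0,0,0]]
    - [[0,0,1.5],[0,0,0]]

```text
clock: 3.73
ee_pos: [0.5793, 0.2195, 0.0826]
tcp_rot: [[0.986, 0.167, -0.004], [0.167, -0.986, -0.002], [-0.005, 0.001, -1.0]]
contact_force: [-0.5, -0.0, 1.1]
grip_width: 1.002
```

```bash
python3 - <<'E'
from h import *
import pickle
print(bot.get_state()["ee_pos"])
for n in ["side"]:
    s=bot.snapshot(n); pickle.dump(s,open(n+"2.pkl","wb")); cv2.imwrite(f"pics/{n}2.png",cv2.resize(s["img"][100:200,270:410],None,fx=5.5,fy=5.5,interpolation=3))
E
```

```text
[0.5792668  0.21954966 0.08256631]
```

View pics/side2.png

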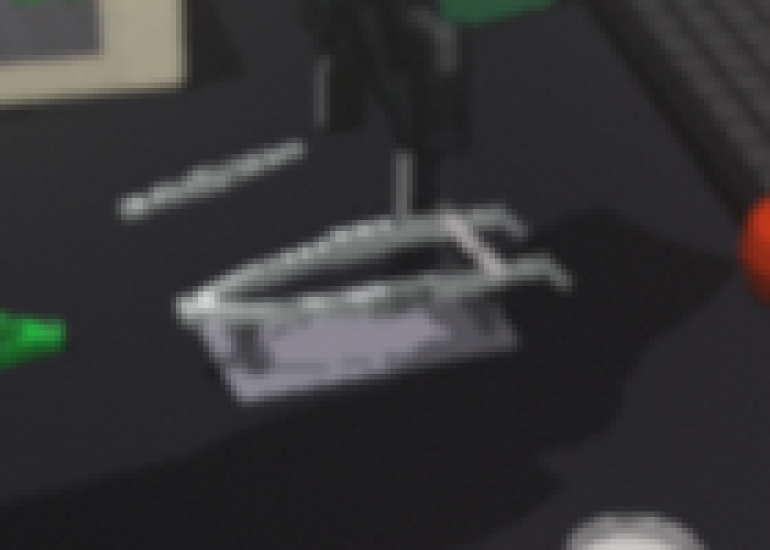

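```bash
python3 - <<'E'
from h import *
import pickle
s=pickle.load(open("side2.pkl","rb"))
im=cv2.imread("pics/side2.png")
def px(p): return ((proj(s,p)-[270,100]+.5)*5.5-.5).astype(int)
yaw=np.radians(9.6);ex=np.array([np.cos(yaw),np.sin(yaw),0]);ey=np.array([-ex[1],ex[0],0])
tcp=np.array([.5793,.2195,.0826])
for sg in(1,-1):
    c=tcp+[0,0,.013]+sg*ey*.0425
    cv2.polylines(im,[np.array([px(c-ex*.011),px(c+ex*.011),px(c+ex*.011+ey*sg*.0145),px(c-ex*.011+ey*sg*.0145)])],True,(0,0,255),1)
    c2=c-[0,0,.0666]
    cv2.polylines(im,[np.array([px(c2-ex*.011),px(c2+ex*.011),px(c2+ex*.011+[0,0,.04]),px(c2-ex*.011+[0,0,.04])])],True,(0,255,0),1)
cv2.imwrite("pics/s2b.png",im)
E
```

```text
(no output)
```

View pics/s2b.png

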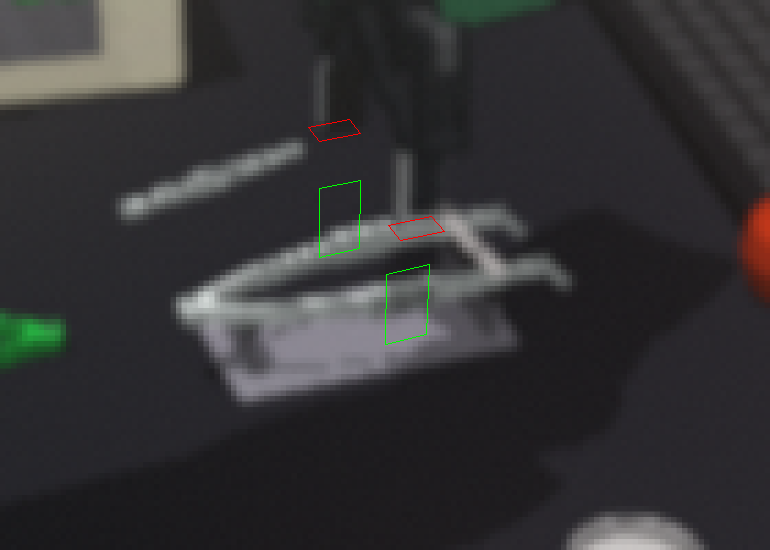

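```bash
python3 - <<'E'
from h import *
import pickle
t=pickle.load(open("top0.pkl","rb"))
s=pickle.load(open("side2.pkl","rb"))
im=cv2.imread("pics/side2.png"); im0=im.copy()
def px(p): return tuple(int(v) for v in ((proj(s,p)-[270,100]+.5)*5.5-.5))
cl=[(0,0,255),(0,255,0),(255,0,0)]
for x,y in [(434,390),(434,430),(430,340),(418,480),(247,350),(250,390),(262,430),(410,250),(245,260)]:
    uv=(180+(x+.5)/8-.5,130+(y+.5)/8-.5)
    for z,c in((.0305,cl[0]),(.0465,cl[1])):
        p=atz(t,uv,z); cv2.circle(im,px(p),2,c,-1)
        if z>.04: print(x,y,p.round(4))
cv2.imwrite("pics/s2c.png",im[150:400,130:600].repeat(1,0))
cv2.imwrite("pics/s2c.png",cv2.resize(im[190:350,150:600],None,fx=1.75,fy=1.75))
cv2.imwrite("pics/t2c.png",cv2.resize(t["img"][140:220,195:255],None,fx=7.5,fy=7.5,interpolation=0))
E
```

```text
434 390 [0.5736 0.1903 0.0465]
434 430 [0.5601 0.1899 0.0465]
430 340 [0.5906 0.1921 0.0465]
418 480 [0.5433 0.1947 0.0465]
247 350 [0.5876 0.2518 0.0465]
250 390 [0.5741 0.2503 0.0465]
262 430 [0.5605 0.2459 0.0465]
410 250 [0.6215 0.1996 0.0465]
245 260 [0.6184 0.2537 0.0465]
```

View pics/s2c.png

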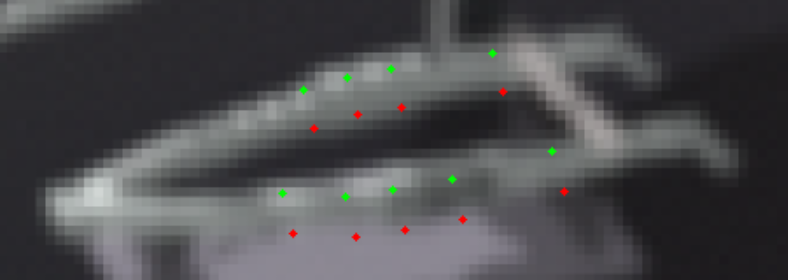

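View pics/t2c.png

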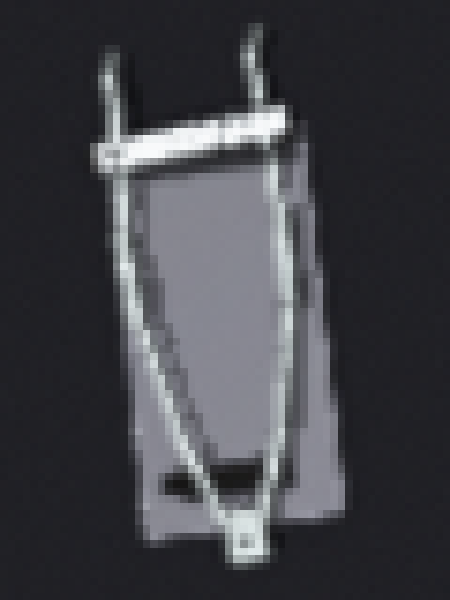

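```bash
python3 - <<'E'
from h import *
import pickle
s=pickle.load(open("side2.pkl","rb"))
for x,y in [(342,188),(360,68)]:
    uv=((150+x/1.75)/5.5+270-.4,(190+y/1.75)/5.5+100-.4)
    for z in(.0385,.0465): print(z,atz(s,uv,z).round(4))
E
```

```text
0.0385 [0.5627 0.206  0.0385]
0.0465 [0.5599 0.194  0.0465]
0.0385 [0.5821 0.267  0.0385]
0.0465 [0.579  0.2543 0.0465]
```

```bash
python3 - <<'E'
from h import *
import pickle
t=pickle.load(open("top0.pkl","rb"))
f=lambda x,y:(195+x/7.5-.43,140+y/7.5-.43)
for n,q,z in [("rear",(246,564),.043),("pin",(246,541),.045),("tl",(110,48),.043),("tr",(255,25),.043),("strip",(215,482),.034),("barL",(95,156),.048),("barR",(286,118),.048),("plateRL",(146,544),.004),("plateRR",(344,516),.004)]:
    print(n,atz(t,f(*q),z).round(4))
E
```

```text
rear [0.4774 0.2049 0.043 ]
pin [0.4851 0.2047 0.045 ]
tl [0.6643 0.2589 0.043 ]
tr [0.6726 0.2077 0.043 ]
strip [0.508  0.2185 0.034 ]
barL [0.6227 0.2612 0.048 ]
barR [0.6362 0.1947 0.048 ]
plateRL [0.4915 0.249  0.004 ]
plateRR [0.501  0.1787 0.004 ]
```

Call:
move_arm:
  increments:
    - [[0.0,-0.3,0],[0,0,0]]
    - [[0,0,1.5],[0,0,0]]
    - [[0,0,1.5],[0,0,0]]
    - [[0,0,0.5],[0,0,0]]
    - [[0,0,0],[0,0,0]]

```text
clock: 4.2
ee_pos: [0.5806, 0.2239, 0.0516]
tcp_rot: [[0.986, 0.165, -0.0], [0.165, -0.986, 0.0], [-0.0, -0.0, -1.0]]
contact_force: [-0.8, -0.4, 0.2]
grip_width: 1.003
```

```bash
python3 - <<'E'
from h import *
import pickle
for n in ["side"]:
    s=bot.snapshot(n); pickle.dump(s,open(n+"3.pkl","wb")); cv2.imwrite(f"pics/{n}3.png",cv2.resize(s["img"][110:180,290:400],None,fx=7,fy=7,interpolation=3))
print(bot.get_state()["ee_pos"])
E
```

```text
[0.58099408 0.22408199 0.05233401]
```

View pics/side3.png

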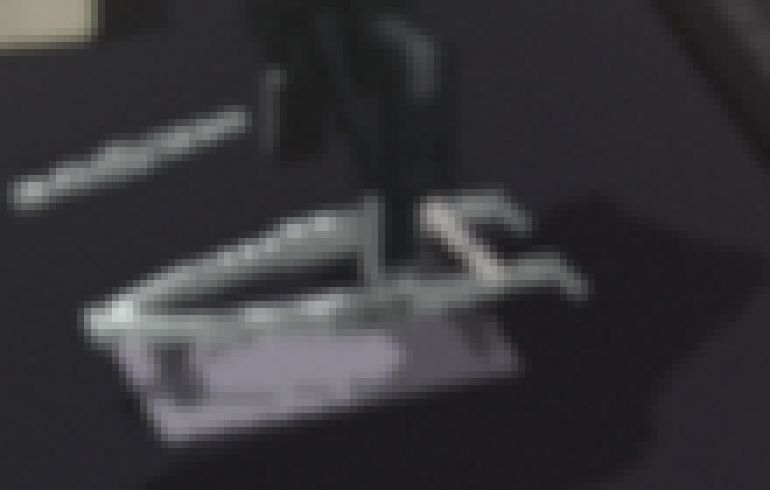

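Call:
move_arm:
  increments:
    - [[0,0,1.0],[0,0,0]]
    - [[0,0,1.0],[0,0,0]]
    - [[0,0,0],[0,0,0]]

```text
clock: 4.5
ee_pos: [0.5797, 0.2232, 0.0297]
tcp_rot: [[0.986, 0.164, -0.002], [0.164, -0.986, -0.001], [-0.002, 0.001, -1.0]]
contact_force: [-1.1, -0.1, 0.3]
grip_width: 1.003
```

Call:
move_arm:
  increments:
    - [[0,0,0.8],[0,0,0]]
    - [[0,0,0.8],[0,0,0]]
    - [[0,0,0],[0,0,0]]
    - [[0,0,0],[0,0,0]]

```text
clock: 4.83
ee_pos: [0.5801, 0.2236, 0.0146]
tcp_rot: [[0.986, 0.165, -0.001], [0.165, -0.986, -0.0], [-0.001, 0.0, -1.0]]
contact_force: [-0.2, 0.1, 1.0]
grip_width: 1.003
```

```bash
python3 - <<'E'
from h import *
import pickle
for n in ["side"]:
    s=bot.snapshot(n); pickle.dump(s,open(n+"4.pkl","wb")); cv2.imwrite(f"pics/{n}4.png",cv2.resize(s["img"][110:180,290:400],None,fx=7,fy=7,interpolation=3))
print(bot.get_state()["ee_pos"])
E
```

```text
[0.58037699 0.22378161 0.0150346 ]
```

View pics/side4.png

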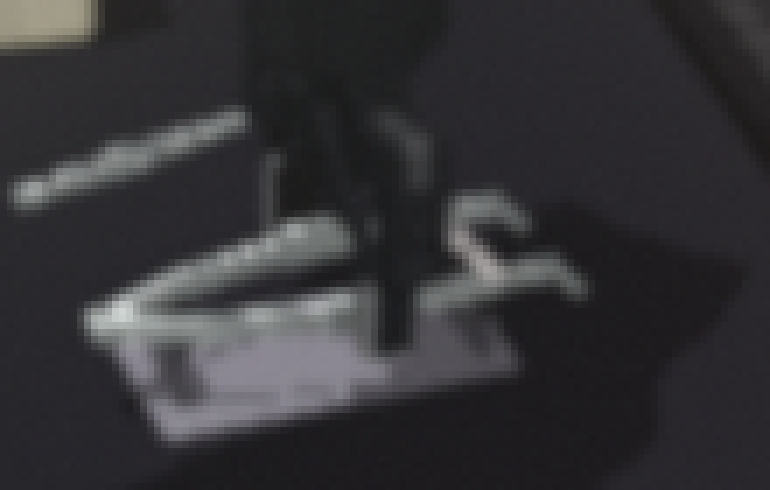

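Call:
move_arm:
  increments:
    - [[0,0,0],[0,0,0]]
    - [[0,0,0],[0,0,0]]
    - [[0,0,0],[0,0,0]]
    - [[0,0,0],[0,0,0]]
    - [[0,0,0],[0,0,0]]
  grip: 0.3

```text
clock: 5.3
ee_pos: [0.5808, 0.2236, 0.0157]
tcp_rot: [[0.986, 0.164, 0.001], [0.164, -0.986, 0.0], [0.001, 0.0, -1.0]]
contact_force: [0.9, -0.8, 2.0]
grip_width: 0.703
```

```bash
python3 - <<'E'
from h import *
import pickle
for n in ["side"]:
    s=bot.snapshot(n); pickle.dump(s,open(n+"5.pkl","wb")); cv2.imwrite(f"pics/{n}5.png",cv2.resize(s["img"][110:180,290:400],None,fx=7,fy=7,interpolation=3))
st=bot.get_state();print(st["ee_pos"],st["contact_force"],st["grip_width"])
E
```

```text
[0.58082101 0.22363007 0.01562703] [ 0.58837065 -1.17167267  1.57843589] 0.6999886460497474
```

View pics/side5.png

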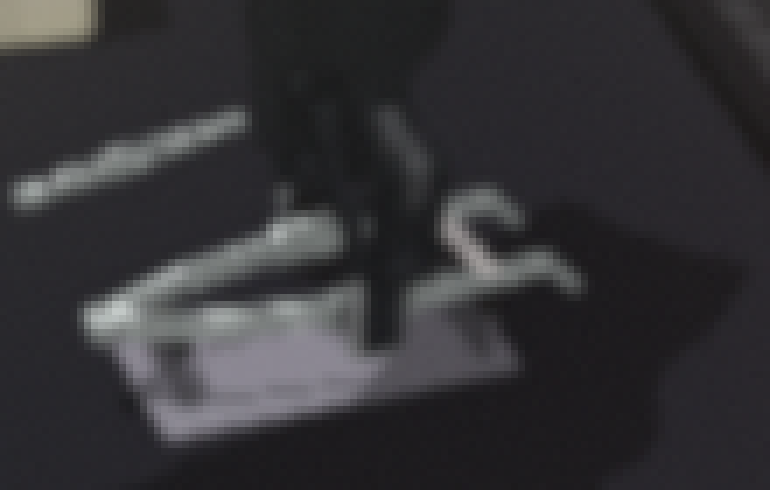

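```bash
python3 - <<'E'
from h import *
import pickle
s=pickle.load(open("side5.pkl","rb"))
im=cv2.imread("pics/side5.png")
yaw=np.radians(9.6);ex=np.array([np.cos(yaw),np.sin(yaw),0]);ey=np.array([-ex[1],ex[0],0])
px=lambda p:tuple(int(v) for v in ((proj(s,p)-[290,110]+.5)*7-.5))
for gx,c in((.571,(0,0,255)),(.581,(0,255,0))):
    g=np.array([gx,.2245,.0385])
    print(gx,[ (k,px(g+ex*a+ey*b+[0,0,h])) for k,a,b,h in (("pin",-.1,0,.005),("tipR",.09,-.0255,.0045),("tipL",.09,.0255,.0045),("gripR",0,-.0295,0),("gripL",0,.0295,0),("bar",.046,0,.01),("barR",.046,-.034,.01))])
E
```

```text
0.571 [('pin', (66, 323)), ('tipR', (547, 257)), ('tipL', (491, 194)), ('gripR', (339, 319)), ('gripL', (281, 243)), ('bar', (418, 235)), ('barR', (454, 278))]
0.581 [('pin', (92, 319)), ('tipR', (571, 254)), ('tipL', (514, 191)), ('gripR', (365, 316)), ('gripL', (305, 240)), ('bar', (443, 232)), ('barR', (480, 275))]
```

Call:
move_arm:
  increments:
    - [[0,0,0],[0,0,0]]
    - [[0,0,0],[0,0,0]]
    - [[0,0,0],[0,0,0]]
    - [[0,0,0],[0,0,0]]
    - [[0,0,0],[0,0,0]]
  grip: 0.42

```text
clock: 5.77
ee_pos: [0.5815, 0.2246, 0.017]
tcp_rot: [[0.986, 0.165, 0.003], [0.165, -0.986, 0.001], [0.003, -0.001, -1.0]]
contact_force: [-1.5, -1.3, 11.7]
grip_width: 0.584
```

```bash
python3 - <<'E'
from h import *
import pickle
for n in ["side"]:
    s=bot.snapshot(n); pickle.dump(s,open(n+"6.pkl","wb")); cv2.imwrite(f"pics/{n}6.png",cv2.resize(s["img"][110:180,290:400],None,fx=7,fy=7,interpolation=3))
st=bot.get_state();print(st["ee_pos"],st["contact_force"],st["grip_width"])
E
```

```text
[0.58150802 0.22462422 0.01703464] [-0.98405864 -1.00451117 13.05122045] 0.5790302041659956
```

View pics/side6.png

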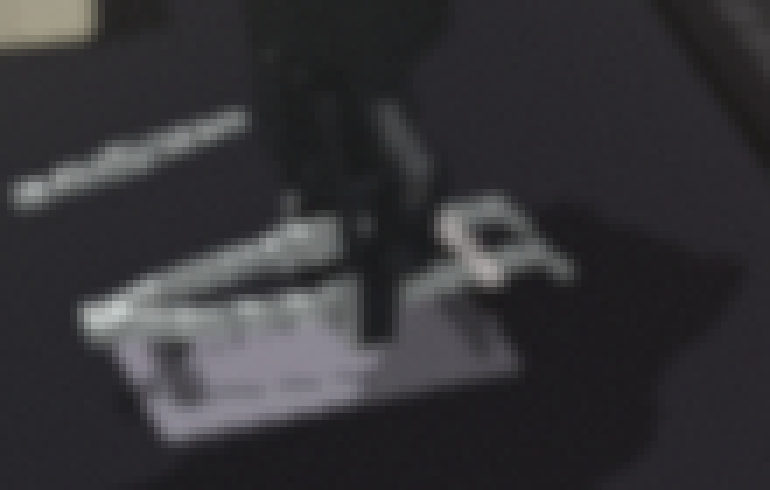

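Call:
move_arm:
  increments:
    - [[0,0,-0.5],[0,0,0]]
    - [[0,0,-1.0],[0,0,0]]
    - [[0,0,-1.5],[0,0,0]]
    - [[0,0,-2.0],[0,0,0]]
    - [[0,0,-2.0],[0,0,0]]

```text
clock: 6.23
ee_pos: [0.58, 0.2236, 0.086]
tcp_rot: [[0.986, 0.165, -0.001], [0.165, -0.986, -0.0], [-0.001, 0.0, -1.0]]
contact_force: [0.5, -0.8, -0.4]
grip_width: 0.579
```

Call:
move_arm:
  increments:
    - [[0,0,-1.5],[0,0,0]]
    - [[0,0,-1.0],[0,0,0]]
    - [[0,0,0],[0,0,0]]
    - [[0,0,0],[0,0,0]]

```text
clock: 6.57
ee_pos: [0.5805, 0.2237, 0.1105]
tcp_rot: [[0.986, 0.164, 0.0], [0.164, -0.986, 0.0], [0.001, -0.0, -1.0]]
contact_force: [-0.6, 0.6, -0.8]
grip_width: 0.589
```

```bash
python3 - <<'E'
from h import *
import pickle
for n in ["side","top"]:
    s=bot.snapshot(n); pickle.dump(s,open(n+"7.pkl","wb")); 
    cv2.imwrite(f"pics/{n}7.png",cv2.resize(s["img"][80:170,290:400],None,fx=7,fy=6.6,interpolation=3) if n=="side" else s["img"])
st=bot.get_state();print(st["ee_pos"],st["contact_force"],st["grip_width"])
E
```

```text
[0.57988574 0.22334974 0.10924982] [-0.66023658  0.33022134 -0.70733122] 0.5830634426019381
```

View pics/side7.png

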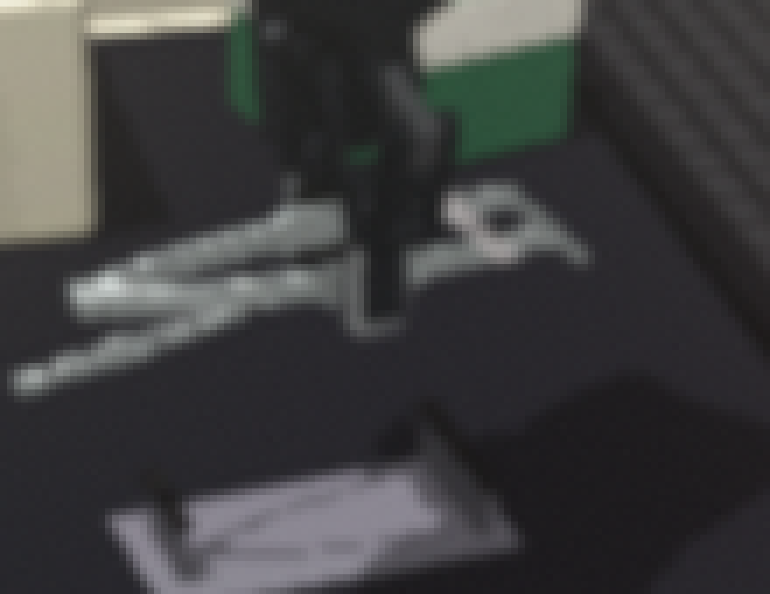

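View pics/top7.png

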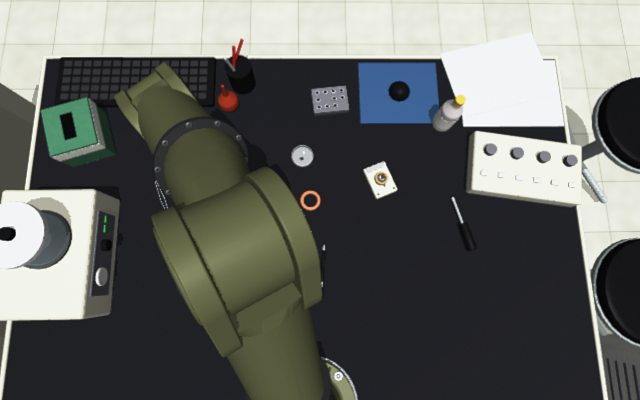

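Call:
move_arm:
  increments:
    - [[0,0,-1.0],[0,0,0]]
    - [[0,0,-2.0],[0,0,0]]
    - [[-0.5,1.0,-2.5],[0,0,0]]
    - [[-1.0,2.0,-1.5],[0,0,0]]
    - [[-1.15,2.6,-1.0],[0,0,0]]

```text
clock: 7.08
ee_pos: [0.5636, 0.1663, 0.192]
tcp_rot: [[0.986, 0.168, 0.002], [0.168, -0.986, 0.002], [0.002, -0.002, -1.0]]
contact_force: [0.8, -0.1, -0.1]
grip_width: 0.58
```

Call:
move_arm:
  increments:
    - [[-1.15,2.6,-0.5],[0,0,0]]
    - [[-1.15,2.6,-0.5],[0,0,0]]
    - [[-1.15,2.6,-0.5],[0,0,0]]
    - [[-1.15,2.6,-0.5],[0,0,0]]
    - [[-1.15,2.6,-0.5],[0,0,0]]

```text
clock: 7.5
ee_pos: [0.5275, 0.0252, 0.2155]
tcp_rot: [[0.986, 0.165, -0.001], [0.165, -0.986, -0.0], [-0.001, -0.0, -1.0]]
contact_force: [0.8, 0.1, -0.8]
grip_width: 0.579
```

Call:
move_arm:
  increments:
    - [[-1.15,2.6,-0.5],[0,0,0]]
    - [[-1.15,2.6,-0.5],[0,0,0]]
    - [[-1.15,2.6,-0.5],[0,0,0]]
    - [[-1.15,2.6,-0.5],[0,0,0]]
    - [[-1.15,2.6,-0.5],[0,0,0]]

```text
clock: 7.92
ee_pos: [0.4921, -0.1124, 0.2406]
tcp_rot: [[0.986, 0.165, -0.001], [0.165, -0.986, 0.0], [-0.001, -0.0, -1.0]]
contact_force: [1.2, 0.7, -0.6]
grip_width: 0.58
```

Call:
move_arm:
  increments:
    - [[-1.15,2.6,-0.5],[0,0,0]]
    - [[-1.15,2.6,-0.5],[0,0,0]]
    - [[-1.15,2.6,-0.5],[0,0,0]]
    - [[-1.15,2.6,-0.5],[0,0,0]]
    - [[-1.15,2.6,-0.5],[0,0,0]]

```text
clock: 8.33
ee_pos: [0.4568, -0.25, 0.2656]
tcp_rot: [[0.986, 0.165, -0.001], [0.165, -0.986, 0.0], [-0.0, -0.001, -1.0]]
contact_force: [0.8, 0.8, -0.6]
grip_width: 0.58
```

Call:
move_arm:
  increments:
    - [[-1.15,2.6,0],[0,0,0]]
    - [[-1,2.0,0],[0,0,4.0]]
    - [[-0.5,1.0,0],[0,0,5.5]]
    - [[0,0,0],[0,0,5.5]]
    - [[0,0,0],[0,0,5.5]]

```text
clock: 8.75
ee_pos: [0.4391, -0.3091, 0.2648]
tcp_rot: [[0.979, -0.202, -0.001], [-0.202, -0.979, 0.001], [-0.001, -0.001, -1.0]]
contact_force: [0.4, -0.8, 0.2]
grip_width: 0.583
```

Call:
move_arm:
  increments:
    - [[0,0,0],[0,0,5.5]]
    - [[0,0,0],[0,0,5.5]]
    - [[0,0,0],[0,0,3]]
    - [[0,0,0],[0,0,0]]
    - [[0,0,0],[0,0,0]]

```text
clock: 9.17
ee_pos: [0.4398, -0.3079, 0.2651]
tcp_rot: [[0.906, -0.423, -0.001], [-0.423, -0.906, 0.001], [-0.001, -0.0, -1.0]]
contact_force: [1.0, 0.7, -0.3]
grip_width: 0.581
```

```bash
python3 - <<'E'
from h import *
import pickle
for n in ["side","top"]:
    s=bot.snapshot(n); pickle.dump(s,open(n+"8.pkl","wb")); cv2.imwrite(f"pics/{n}8.png",s["img"])
st=bot.get_state();print(st["ee_pos"],st["contact_force"],st["grip_width"],st["joints"].round())
E
```

```text
[ 0.43987061 -0.30804334  0.2651144 ] [ 0.71811011  0.55975861 -0.48216484] 0.5772839536521901 [ 40.  20. -11.  96.   4.  65. -87.]
```

View pics/side8.png

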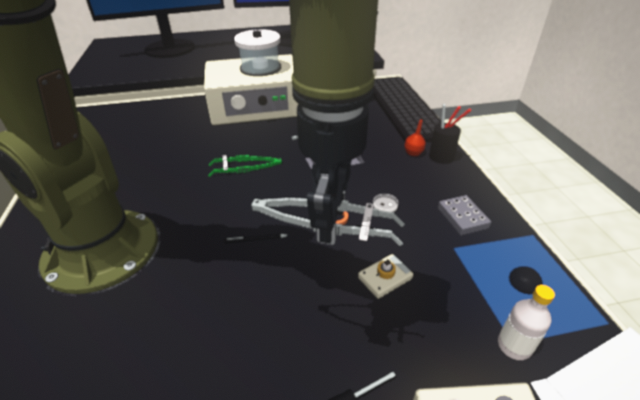

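View pics/top8.png

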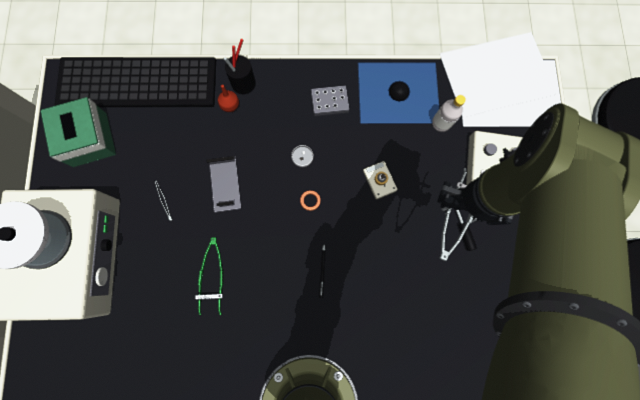

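```bash
python3 - <<'E'
from h import *
import pickle
s=pickle.load(open("side8.pkl","rb"))
cv2.imwrite("pics/s8z.png",cv2.resize(s["img"][180:260,245:415],None,fx=4.7,fy=4.7,interpolation=3))
cv2.imwrite("pics/s8y.png",cv2.resize(s["img"][190:260,340:415],None,fx=8,fy=8,interpolation=0))
E
```

```text
(no output)
```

View pics/s8y.png

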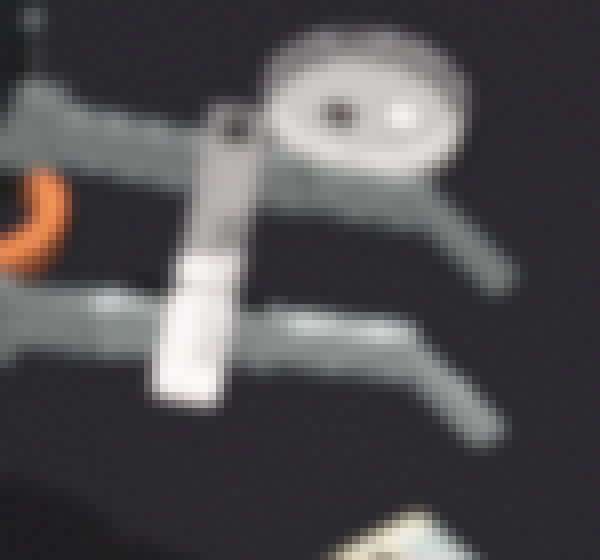

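View pics/s8z.png

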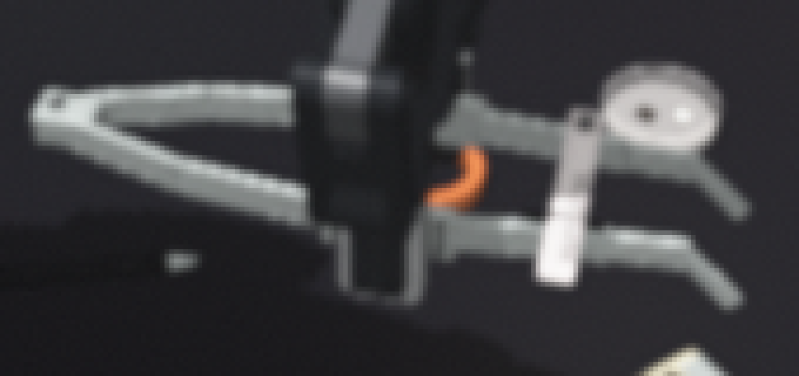

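```bash
python3 - <<'E'
from h import *
import pickle
s=pickle.load(open("side8.pkl","rb"))
f=lambda x,y:np.array((340+x/8-.44,190+y/8-.44))
z=.272
a=atz(s,f(500,288),z);b=atz(s,f(487,440),z);print("tips ends",a,b,np.linalg.norm(a-b))
a=atz(s,f(433,185),.288);b=atz(s,f(413,330),.288);print("corner top",a,b,np.linalg.norm(a-b))
ey=np.array([.423,.906])
print((a-b)[:2]@ey)
im=s["img"][195:245,355:375].astype(float); g=im.mean(2)
g=np.clip((g-120)/(250-120),0,1)*255
cv2.imwrite("pics/s8w.png",cv2.resize(g.astype(np.uint8),None,fx=11,fy=11,interpolation=0))
E
```

```text
tips ends [ 0.53173248 -0.32697789  0.272     ] [ 0.51772767 -0.35885398  0.272     ] 0.034816947703491904
corner top [ 0.52182944 -0.31743958  0.288     ] [ 0.50754476 -0.34858907  0.288     ] 0.03426869267341897
0.03426386469314527
```

View pics/s8w.png

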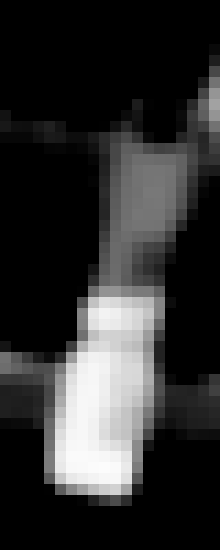

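Call:
move_arm:
  increments:
    - [[0.3,1.3,-1.2],[0,0,0]]
    - [[0.7,2.7,-2.6],[0,0,0]]
    - [[0.8,3.0,-2.8],[0,0,0]]
    - [[0.7,2.7,-2.6],[0,0,0]]
    - [[0.3,1.4,-1.3],[0,0,0]]

```text
clock: 9.68
ee_pos: [0.417, -0.4247, 0.3732]
tcp_rot: [[0.905, -0.426, 0.002], [-0.426, -0.905, -0.004], [0.003, 0.003, -1.0]]
contact_force: [-0.1, -0.0, -1.9]
grip_width: 0.578
```

Call:
move_arm:
  increments:
    - [[0,0,0],[0,0,0]]
    - [[0,0,0],[0,0,0]]
    - [[0,0,0],[0,0,0]]
    - [[0,0,0],[0,0,0]]
    - [[0,0,0],[0,0,0]]

```text
clock: 10.1
ee_pos: [0.4186, -0.4192, 0.3694]
tcp_rot: [[0.907, -0.421, -0.001], [-0.421, -0.907, 0.001], [-0.001, -0.001, -1.0]]
contact_force: [-0.3, -0.0, -0.2]
grip_width: 0.579
```

```bash
python3 - <<'E'
from h import *
import pickle
for n in ["side"]:
    s=bot.snapshot(n); pickle.dump(s,open(n+"9.pkl","wb")); cv2.imwrite(f"pics/{n}9.png",s["img"])
st=bot.get_state();print(st["ee_pos"],st["contact_force"],st["grip_width"],st["joints"].round())
print([(np.round(b["uv"],1).tolist(),round(b["p"],2)) for b in bot.boxes_of(s,"scale_line")])
E
```

```text
[ 0.4185609  -0.41943782  0.36958031] [ 0.3955262  -0.26339164 -0.05794348] 0.5798742461296988 [ 48.  22.  -9.  76.   3.  82. -75.]
[([241.3, 168.5], 0.88), ([384.9, 203.4], 0.58), ([357.9, 207.1], 0.17)]
```

View pics/side9.png

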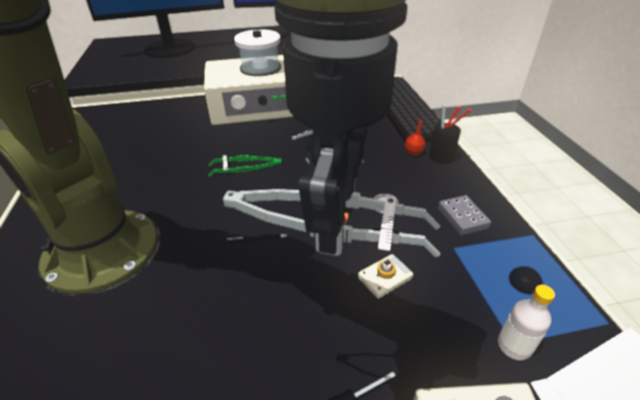

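```bash
python3 - <<'E'
from h import *
import pickle
s=pickle.load(open("side9.pkl","rb"))
cv2.imwrite("pics/s9y.png",cv2.resize(s["img"][185:265,355:445],None,fx=7.4,fy=7.4,interpolation=3))
g=s["img"][190:255,370:405].astype(float).mean(2);g=np.clip((g-80)/(255-80),0,1)*255
cv2.imwrite("pics/s9w.png",cv2.resize(g.astype(np.uint8),None,fx=9,fy=9,interpolation=3))
E
```

```text
(no output)
```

View pics/s9y.png

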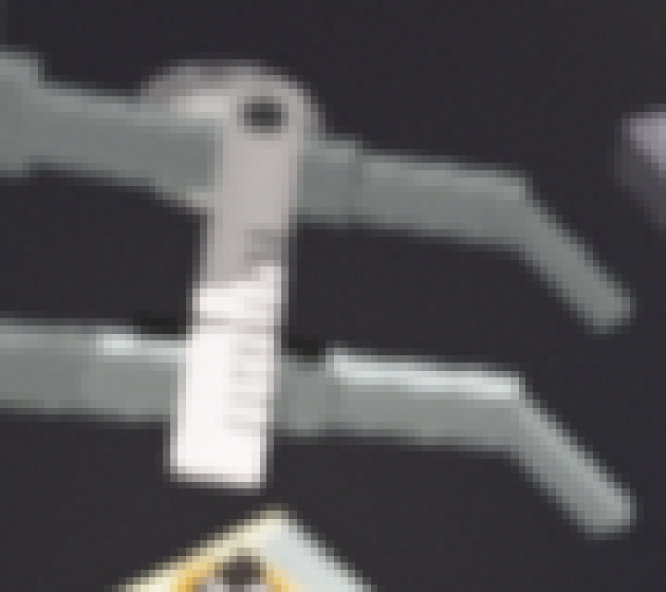

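View pics/s9w.png

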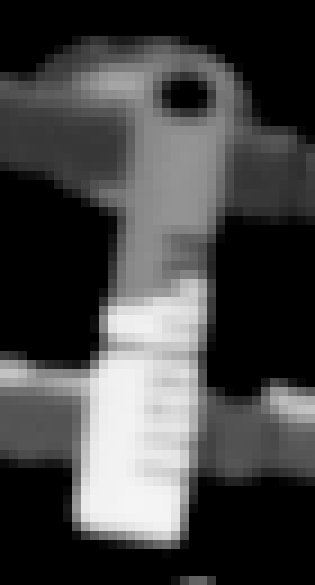

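```bash
python3 - <<'E'
from h import *
import pickle
s=pickle.load(open("side9.pkl","rb"))
f=lambda x,y:np.array((355+(x+.5)/7.4-.5,185+(y+.5)/7.4-.5))
dz=.3696-.0151
ex=np.array([.907,-.421]);ey=np.array([.421,.907])
st=np.array([.4186,-.4194])
for n,a,b,z in [("tips low",(612,330),(612,535),.022),("corner top",(525,178),(522,376),.043),("corner bottom edge",(520,245),(512,450),.034)]:
    A=atz(s,f(*a),z+dz);B=atz(s,f(*b),z+dz);d=(A-B)[:2]; m=(A+B)[:2]/2-st
    print(n,d@ey,d@ex,"mid rel tcp",m@ex,m@ey,A,B)
for n,a,z in [("line",(235,321),.048),("ptrL",(160,325),.046),("ptrR",(305,345),.046),("ptrL",(160,325),.048),("ptrR",(305,345),.048)]:
    A=atz(s,f(*a),z+dz)[:2]-st; print(n,z,A@ex,A@ey)
E
```

```text
tips low 0.03450680509276648 -0.0004338945183992775 mid rel tcp 0.09178451414240364 0.0025969979355177785 [ 0.51001886 -0.43994789  0.3765    ] [ 0.49588348 -0.4714317   0.3765    ]
corner top 0.03419594664247193 -0.0008349634136724288 mid rel tcp 0.07811068411538928 0.00416100487390444 [ 0.4980265  -0.43282842  0.3975    ] [ 0.48438582 -0.46419912  0.3975    ]
corner bottom edge 0.03499916366283543 -0.0003528396957414104 mid rel tcp 0.07875208841533422 0.0018636203124132473 [ 0.49802878 -0.43491964  0.3885    ] [ 0.48361257 -0.46681593  0.3885    ]
line 0.048 0.04656693845259032 -0.016460975300612732
ptrL 0.046 0.038418757381580966 -0.016828290822458486
ptrR 0.046 0.05452234551545044 -0.01646702820948593
ptrL 0.048 0.03852537433280281 -0.01893559612442637
ptrR 0.048 0.05448869917791561 -0.01857748013205657
```

Call:
move_arm:
  increments:
    - [[-0.2,-1.2,0.8],[0,0,0]]
    - [[-0.4,-2.5,1.7],[0,0,0]]
    - [[-0.4,-2.8,1.8],[0,0,0]]
    - [[-0.4,-2.8,1.8],[0,0,0]]
    - [[-0.4,-2.8,1.8],[0,0,0]]
  grip: 0.43

```text
clock: 10.62
ee_pos: [0.4533, -0.3017, 0.2904]
tcp_rot: [[0.906, -0.423, 0.0], [-0.423, -0.906, -0.0], [0.0, -0.0, -1.0]]
contact_force: [0.9, -0.1, -1.5]
grip_width: 0.574
```

Call:
move_arm:
  increments:
    - [[-0.4,-2.8,1.8],[0,0,0]]
    - [[-0.4,-2.8,1.8],[0,0,0]]
    - [[-0.4,-2.8,1.8],[0,0,0]]
    - [[-0.4,-2.8,1.8],[0,0,0]]
    - [[-0.4,-2.0,1.8],[0,0,0]]

```text
clock: 11.03
ee_pos: [0.4917, -0.172, 0.2005]
tcp_rot: [[0.907, -0.421, 0.001], [-0.421, -0.907, 0.001], [0.0, -0.001, -1.0]]
contact_force: [1.5, -0.2, 0.6]
grip_width: 0.571
```

Call:
move_arm:
  increments:
    - [[-0.2,-0.5,1.8],[0,0,0]]
    - [[-0.2,-0.5,1.5],[0,0,0]]
    - [[0,0,1.0],[0,0,0]]
    - [[0,0,0],[0,0,0]]
    - [[0,0,0],[0,0,0]]

```text
clock: 11.45
ee_pos: [0.4914, -0.1649, 0.1582]
tcp_rot: [[0.906, -0.423, -0.001], [-0.423, -0.906, -0.0], [-0.001, 0.0, -1.0]]
contact_force: [-0.4, 0.8, -1.9]
grip_width: 0.57
```

```bash
python3 - <<'E'
from h import *
import pickle
for n in ["side","top"]:
    s=bot.snapshot(n); pickle.dump(s,open(n+"10.pkl","wb")); cv2.imwrite(f"pics/{n}10.png",s["img"])
st=bot.get_state();print(st["ee_pos"],st["contact_force"],st["grip_width"],st["tcp_rot"])
E
```

```text
[ 0.49200262 -0.16525673  0.15905026] [-0.58178671 -0.15305362 -1.03615026] 0.5760344268438927 [[ 9.05615510e-01 -4.24097598e-01  1.33262782e-03]
 [-4.24097189e-01 -9.05616490e-01 -5.89604052e-04]
 [ 1.45689939e-03 -3.12091395e-05 -9.99998938e-01]]
```

View pics/side10.png

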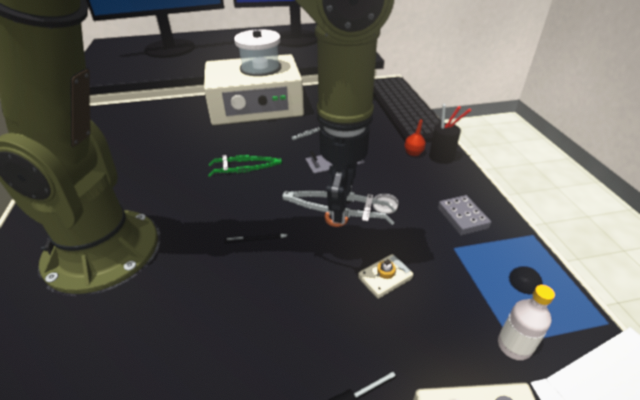

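View pics/top10.png

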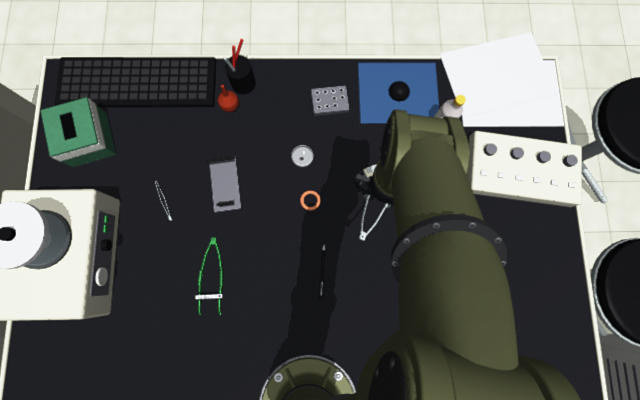

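```bash
python3 - <<'E'
from h import *
import pickle
t=pickle.load(open("top8.pkl","rb"));s=pickle.load(open("side8.pkl","rb"))
cv2.imwrite("pics/t8z.png",cv2.resize(t["img"][150:270,420:500],None,fx=6,fy=5,interpolation=3))
cv2.imwrite("pics/t8z.png",cv2.resize(t["img"][160:265,435:485],None,fx=5.6,fy=5.6,interpolation=3))
cv2.imwrite("pics/s8z2.png",cv2.resize(s["img"][190:230,245:300],None,fx=10,fy=10,interpolation=3))
E
```

```text
(no output)
```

View pics/t8z.png

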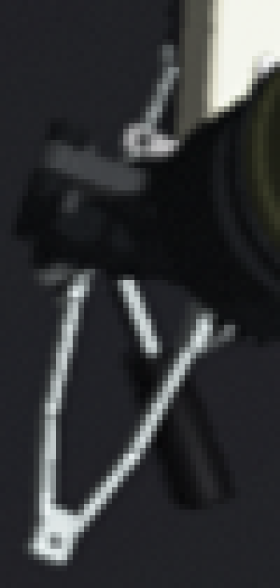

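View pics/s8z2.png

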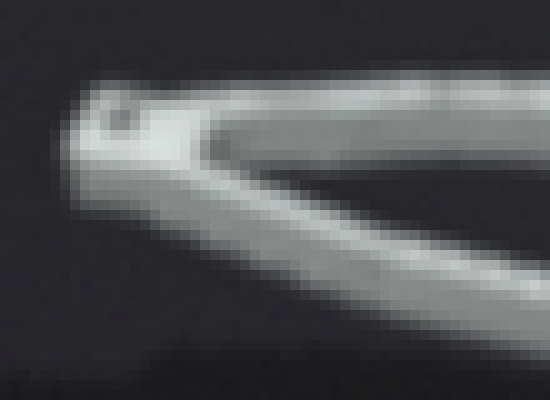

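```bash
python3 - <<'E'
from h import *
import pickle
t=pickle.load(open("top8.pkl","rb"));s=pickle.load(open("side8.pkl","rb"))
T=lambda x,y:np.array((435+(x+.5)/5.6-.5,160+(y+.5)/5.6-.5))
S1=lambda x,y:np.array((245+(x+.5)/10-.5,190+(y+.5)/10-.5))
S2=lambda x,y:np.array((340+(x+.5)/8-.5,190+(y+.5)/8-.5))
st=np.array([.4399,-.308,.2651]);ex=np.array([.906,-.423,0]);ey=np.array([.423,.906,0])
for n,a,b in [("pin",T(56,541),S1(122,115)),("rivet",T(141,139),S2(237,128)),("tipLend",T(168,50),S2(500,285)),("tipLcorner",T(165,68),S2(433,185))]:
    p,e=tri(t,a,s,b); d=p-st; print(n,p.round(4),"err",round(e,4),"rel",(d@ex).round(4),(d@ey).round(4),d[2].round(4))
    for q,v in((t,a),(s,b)): 
        w=atz(q,v,st[2]+.0295)-st; print("   atz",(w@ex).round(4),(w@ey).round(4))
E
```

```text
pin [ 0.3502 -0.2661  0.2958] err 0.001 rel -0.099 0.0 0.0307
   atz -0.0992 -0.0006
   atz -0.0992 0.0017
rivet [ 0.4912 -0.3073  0.2971] err 0.0003 rel 0.0462 0.0224 0.032
   atz 0.047 0.0217
   atz 0.0461 0.0254
tipLend [ 0.5304 -0.3292  0.2749] err 0.0004 rel 0.0909 0.0191 0.0098
   atz 0.0821 0.0241
   atz 0.0904 -0.0023
tipLcorner [ 0.5195 -0.3208  0.2911] err 0.0014 rel 0.0776 0.0221 0.026
   atz 0.0753 0.0228
   atz 0.0782 0.0185
```

Call:
move_arm:
  increments:
    - [[0.05,-0.3,1.5],[0,0,0]]
    - [[0,0,2.5],[0,0,0]]
    - [[0,0,2.5],[0,0,0]]
    - [[0,0,1.2],[0,0,0]]
    - [[0,0,0.5],[0,0,0]]

```text
clock: 11.97
ee_pos: [0.4927, -0.1625, 0.0752]
tcp_rot: [[0.906, -0.424, -0.001], [-0.424, -0.906, 0.0], [-0.001, 0.0, -1.0]]
contact_force: [-0.3, 0.5, -0.8]
grip_width: 0.573
```

Call:
move_arm:
  increments:
    - [[0,0,0],[0,0,0]]
    - [[0,0,0],[0,0,0]]
    - [[0,0,0],[0,0,0]]

```text
clock: 12.22
ee_pos: [0.4942, -0.1624, 0.0775]
tcp_rot: [[0.906, -0.424, 0.002], [-0.424, -0.906, -0.001], [0.002, -0.0, -1.0]]
contact_force: [0.0, -0.6, -0.7]
grip_width: 0.576
```

```bash
python3 - <<'E'
from h import *
import pickle
for n in ["side","top"]:
    s=bot.snapshot(n); pickle.dump(s,open(n+"11.pkl","wb"))
    c=s["img"][215:305,290:425] if n=="side" else s["img"][140:230,340:430]
    cv2.imwrite(f"pics/{n}11.png",cv2.resize(c,None,fx=5.9,fy=5.9,interpolation=3))
st=bot.get_state();print(st["ee_pos"],st["contact_force"],st["grip_width"],st["tcp_rot"].round(4))
E
```

```text
[ 0.49401728 -0.16231502  0.07733579] [-0.12749235 -0.77641546 -0.33303221] 0.5711825536099254 [[ 9.059e-01 -4.234e-01  2.100e-03]
 [-4.234e-01 -9.059e-01 -7.000e-04]
 [ 2.200e-03 -3.000e-04 -1.000e+00]]
```

View pics/side11.png

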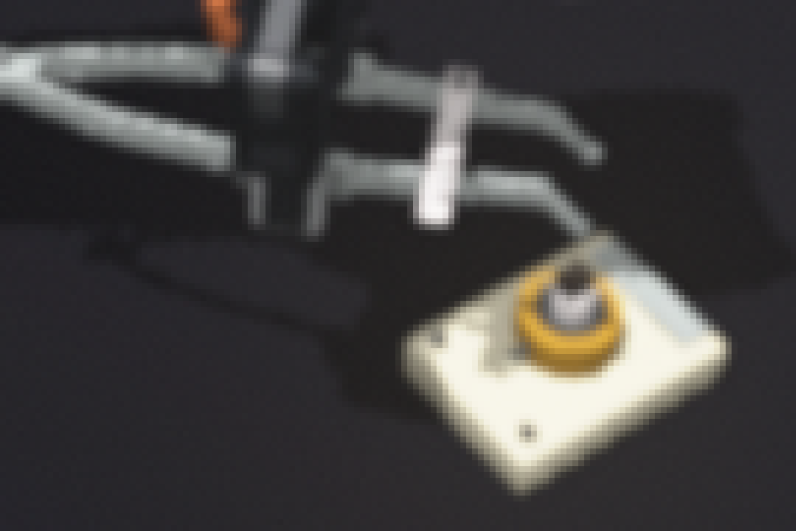

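View pics/top11.png

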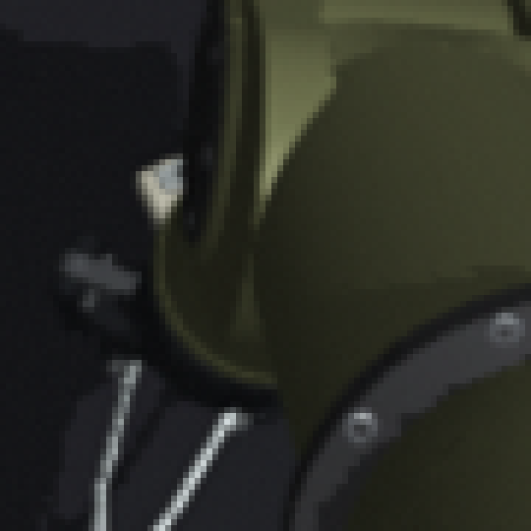

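```bash
python3 - <<'E'
from h import *
import pickle
s=pickle.load(open("side11.pkl","rb"))
f=lambda x,y:np.array((290+(x+.5)/5.9-.5,215+(y+.5)/5.9-.5))
for z in(.083,.087):
    a=atz(s,f(593,159),z);b=atz(s,f(590,234),z);print(z,(a+b)/2,np.linalg.norm(a-b))
for q,z in (((571,318),.034),((573,272),.052),((573,290),.044)): print(atz(s,f(*q),z))
E
```

```text
0.083 [ 0.58099508 -0.1954918   0.083     ] 0.03293258120202286
0.087 [ 0.57934722 -0.19900084  0.087     ] 0.032691810507661616
[ 0.57650513 -0.2032728   0.034     ]
[ 0.57673681 -0.19919957  0.052     ]
[ 0.5772758  -0.20002138  0.044     ]
```

Call:
move_arm:
  increments:
    - [[-0.05,0.13,0.5],[0,0,0]]
    - [[0,0,1.0],[0,0,0]]
    - [[0,0,0.9],[0,0,0]]
    - [[0,0,0.3],[0,0,0]]
    - [[0,0,0],[0,0,0]]

```text
clock: 12.73
ee_pos: [0.4914, -0.1627, 0.0478]
tcp_rot: [[0.906, -0.423, -0.002], [-0.423, -0.906, 0.001], [-0.003, 0.0, -1.0]]
contact_force: [-0.1, -0.4, 0.2]
grip_width: 0.575
```

```bash
python3 - <<'E'
from h import *
import pickle
for n in ["side"]:
    s=bot.snapshot(n); pickle.dump(s,open(n+"12.pkl","wb"))
    c=s["img"][235:305,340:425]
    cv2.imwrite(f"pics/{n}12.png",cv2.resize(c,None,fx=8,fy=8,interpolation=3))
st=bot.get_state();print(st["ee_pos"],st["contact_force"],st["grip_width"])
E
```

```text
[ 0.49173311 -0.16272244  0.04832938] [ 0.88417698  0.36541215 -1.0941382 ] 0.5705528510518171
```

View pics/side12.png

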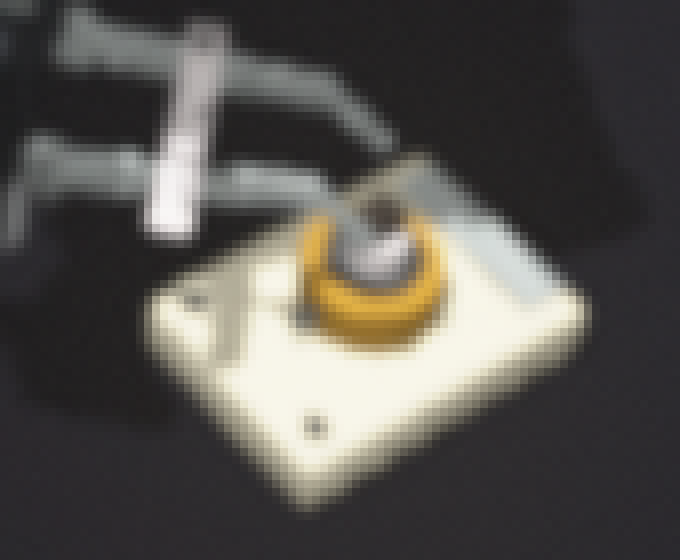

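```bash
python3 - <<'E'
from h import *
import pickle
s=pickle.load(open("side12.pkl","rb"))
f=lambda x,y:np.array((340+(x+.5)/8-.5,235+(y+.5)/8-.5))
for z in(.054,.058):
    a=atz(s,f(396,150),z);b=atz(s,f(376,250),z);print(z,(a+b)/2,np.linalg.norm(a-b))
g=cv2.convertScaleAbs(s["img"][250:275,375:400],alpha=1.6)
cv2.imwrite("pics/s12z.png",cv2.resize(g,None,fx=20,fy=20,interpolation=3))
print(bot.get_state()["ee_pos"])
E
```

```text
0.054 [ 0.57908774 -0.19834836  0.054     ] 0.032881656449762875
0.058 [ 0.57753606 -0.20166093  0.058     ] 0.032653358948952105
[ 0.49173311 -0.16272244  0.04832938]
```

View pics/s12z.png

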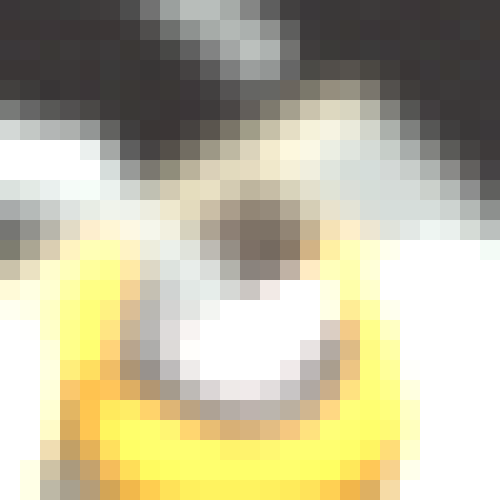

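Call:
move_arm:
  increments:
    - [[0,0,0.3],[0,0,0]]
    - [[0,0,0.4],[0,0,0]]
    - [[0,0,0.4],[0,0,0]]
    - [[0,0,0.3],[0,0,0]]
    - [[0,0,0.1],[0,0,0]]

```text
clock: 13.2
ee_pos: [0.492, -0.1629, 0.0336]
tcp_rot: [[0.906, -0.423, -0.001], [-0.423, -0.906, 0.0], [-0.001, 0.0, -1.0]]
contact_force: [-0.1, -0.1, -1.6]
grip_width: 0.571
```

Call:
move_arm:
  increments:
    - [[0,0,0],[0,0,0]]
    - [[0,0,0],[0,0,0]]
    - [[0,0,0],[0,0,0]]
    - [[0,0,0],[0,0,0]]
    - [[0,0,0],[0,0,0]]

```text
clock: 13.62
ee_pos: [0.4924, -0.163, 0.0344]
tcp_rot: [[0.906, -0.423, 0.0], [-0.423, -0.906, -0.0], [0.0, -0.0, -1.0]]
contact_force: [0.3, -0.1, -1.2]
grip_width: 0.57
```

```bash
python3 - <<'E'
from h import *
import pickle
for n in ["side"]:
    s=bot.snapshot(n); pickle.dump(s,open(n+"13.pkl","wb"))
    c=s["img"][235:305,340:425]
    cv2.imwrite(f"pics/{n}13.png",cv2.resize(c,None,fx=8,fy=8,interpolation=3))
st=bot.get_state();print(st["ee_pos"],st["contact_force"],st["grip_width"],np.abs(st["joint_vel"]).max())
E
```

```text
[ 0.49233816 -0.16298595  0.03434401] [ 0.45313106 -0.06997321 -0.63013096] 0.5725265110687789 0.10868668348895581
```

View pics/side13.png

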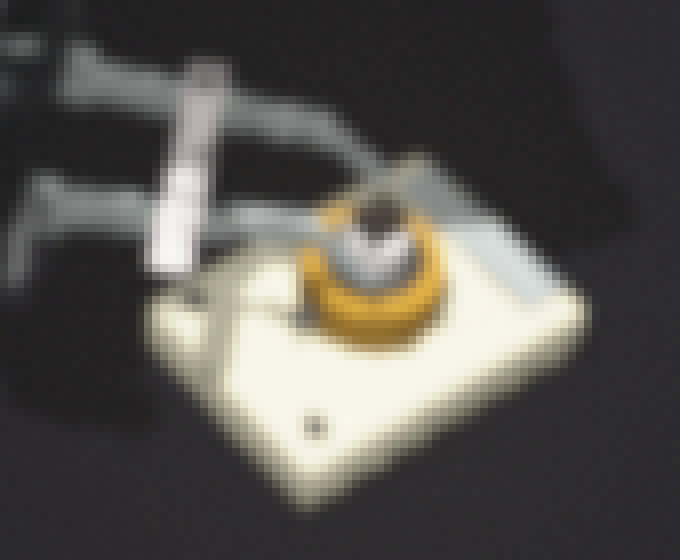

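```bash
python3 - <<'E'
from h import *
import pickle
s=pickle.load(open("side13.pkl","rb"));s0=pickle.load(open("side0.pkl","rb"))
c=[cv2.resize(q["img"][248:282,372:404],None,fx=12,fy=12,interpolation=3) for q in(s,s0)]
ex=np.array([.906,-.423,0]);ey=np.array([.423,.906,0]);tcp=np.array([.4924,-.163,.0344])
px=lambda p:tuple(int(v) for v in ((proj(s,p)-[372,248]+.5)*12-.5))
m=c[0]
for dz in(.022,.025):
  for sg in(1,-1):
    o=tcp+ex*.0905+ey*(.001+sg*.0165)+[0,0,dz]
    cv2.line(m,px(o+[0,0,-.0165]),px(o+[0,0,-.0045]),(255,0,255) if dz<.023 else (0,255,0),1)
cv2.imwrite("pics/s13z.png",np.hstack(c))
E
```

```text
(no output)
```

View pics/s13z.png

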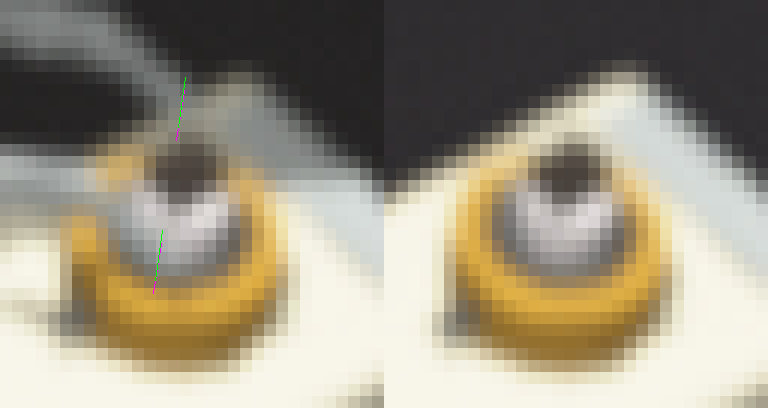

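```bash
python3 - <<'E'
from h import *
import pickle
s=pickle.load(open("side13.pkl","rb"))
f=lambda x,y:np.array((372+(x+.5)/12-.5,248+(y+.5)/12-.5))
for z in (.040,.043): 
  print(z,atz(s,f(167,202),z))
  a=atz(s,f(180,135),z);b=atz(s,f(155,277),z);print(np.linalg.norm(a-b))
print(((proj(s,[.577,-.2,.0405])-[372,248]+.5)*12-.5))
print([(np.round(b["uv"],1).tolist(),round(b["p"],2)) for l in("tips_middle","specimen") for b in bot.boxes_of(s,l)])
st=bot.get_state();print(st["ee_pos"],st["contact_force"],st["grip_width"])
E
```

```text
0.04 [ 0.57590665 -0.19781727  0.04      ]
0.03091357049834798
0.043 [ 0.57478668 -0.20024546  0.043     ]
0.03075641466353804
[178.14242463 208.9665524 ]
[([351.5, 244.3], 0.98), ([247.3, 158.3], 0.88), ([387.4, 275.4], 0.71)]
[ 0.4922885  -0.16298772  0.03428074] [ 0.25905676 -1.29632071 -1.07185625] 0.5743730103294357
```

Call:
move_arm:
  increments:
    - [[0.05,0,0.08],[0,0,0]]
    - [[0.05,0,0.07],[0,0,0]]
    - [[0,0,0],[0,0,0]]
    - [[0,0,0],[0,0,0]]
    - [[0,0,0],[0,0,0]]

```text
clock: 14.18
ee_pos: [0.4932, -0.1634, 0.0327]
tcp_rot: [[0.906, -0.423, -0.0], [-0.423, -0.906, 0.0], [-0.0, -0.0, -1.0]]
contact_force: [-0.1, 0.4, -1.1]
grip_width: 0.572
```

Call:
move_arm:
  increments:
    - [[0,0,0],[0,0,0]]
    - [[0,0,0],[0,0,0]]
    - [[0,0,0],[0,0,0]]
    - [[0,0,0],[0,0,0]]
    - [[0,0,0],[0,0,0]]

```text
clock: 14.6
ee_pos: [0.4932, -0.1634, 0.0327]
tcp_rot: [[0.906, -0.423, 0.0], [-0.423, -0.906, 0.0], [0.0, -0.0, -1.0]]
contact_force: [0.1, -0.6, -0.4]
grip_width: 0.572
```

```bash
python3 - <<'E'
from h import *
import pickle
s=bot.snapshot("side"); pickle.dump(s,open("side14.pkl","wb"))
cv2.imwrite("pics/s14.png",np.hstack([cv2.resize(s["img"][225:285,350:405],None,fx=9,fy=9,interpolation=3)]))
st=bot.get_state();print(st["ee_pos"],st["contact_force"],st["grip_width"],np.abs(st["joint_vel"]).max())
E
```

```text
[ 0.49318287 -0.16334766  0.03270266] [-0.17704238 -0.28880097 -0.46055088] 0.5697153153175882 0.09056200727832692
```

View pics/s14.png

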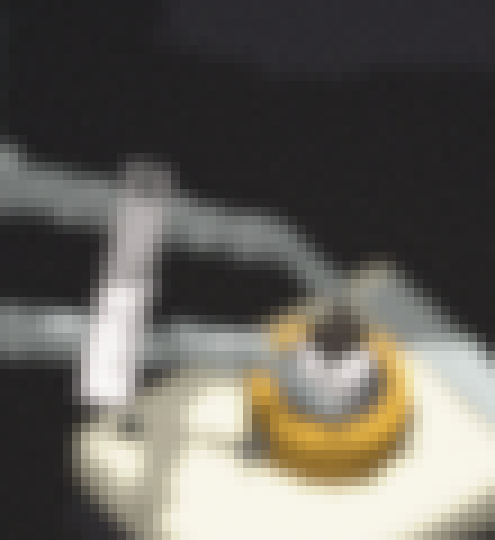

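```bash
python3 - <<'E'
from plant import bot
print(bot.hand_in())
E
```

```text
the job is handed in; nothing more can be done
None
```

I picked the steel tweezers off their rest, leaving the green look-alike alone, and squeezed them to about the 30 mm line. I then lowered the tips astride the specimen and handed the job in at about 14.7 s. The hand-in gave no verdict, so these are my own readings.

**Gap:**
- **Scale:** I read it at closure 0.42. The pointer stood 0 to 2.2 mm past the long line, depending on parallax, so 30 to 33 mm of gap. I then squeezed to 0.43 and did not re-read the scale closely.
- **Tips:** measured on the side picture, the gap was 31.5 mm before that last squeeze. It read 29.8 mm just above the stand and about 28 mm once down, where the right tip's end was hard to see.
- **Grip:** the final opening of about 48.6 mm corresponds to about 29.3 mm.

**Position:** the side view put the middle of the tips about 2 mm from the specimen's axis. I shifted 1 mm to correct for that before finishing. The arm had the specimen hidden from the top camera, so the final position rests on the side camera and the arm's own readings. The two cameras had disagreed by 2–3 mm on where the specimen is.

**Height:** the middle of the tips is about 43 to 46 mm above the desk, against the specimen point at 43 mm. The tip ends are clear above the 34 mm cup top.

**Holding:** the tweezers were level within about 1.5° when I checked them from both cameras in mid-air. At the end the arm was steady and the force reading was down at its noise level, with no sign of touching the stand. I saw nothing else on the desk disturbed.

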